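Set up the sweet-setting frame for burfi

TASK

Get the burfi setting frame ready: move every aluminium divider that is standing in the red lid rack into the frame, upright and fully down in a slot of its own (any slots, in any order). Lay the steel straightedge on the frame's floor plate, flush along its whole length against the open face of the combs and centred on it, swinging the cams clear first where they are in the way, and only then turn both cam knobs fully round to lock it there. Do not disturb the mug, tumblers and jar on the counter.

Things in the scene. Friction and masses are not known exactly. Their poses are not given: they have to be found in the camera images.
- mould: Setting frame, fixed to the counter, place, side and yaw vary. White plastic floor plate 4 mm thick, x -75 to +151, y -100 to +100 mm; on it two wooden combs along y, at x -67 to -45 and +45 to +67 mm, y -92 to +92, top at z 28 mm. Outer side of the +x comb is the open face; beyond it two cam clamps. Origin: underside of plate, midway between combs; z up
- slot0 (a point): Centre of slot 0 of the setting frame, on the upper side of the floor plate, midway between the combs, frame y = -69 mm; axes as the frame's. Here both combs have a slit 11 mm wide, cut right through along x and 24 mm down to the plate; a divider stands in both, its length along x
- slot1 (a point): Centre of slot 1 of the setting frame, on the upper side of the floor plate, midway between the combs, frame y = -23 mm; axes as the frame's. Here both combs have a slit 11 mm wide, cut right through along x and 24 mm down to the plate; a divider stands in both, its length along x
- slot2 (a point): Centre of slot 2 of the setting frame, on the upper side of the floor plate, midway between the combs, frame y = 23 mm; axes as the frame's. Here both combs have a slit 11 mm wide, cut right through along x and 24 mm down to the plate; a divider stands in both, its length along x
- slot3 (a point): Centre of slot 3 of the setting frame, on the upper side of the floor plate, midway between the combs, frame y = 69 mm; axes as the frame's. Here both combs have a slit 11 mm wide, cut right through along x and 24 mm down to the plate; a divider stands in both, its length along x
- face (a point): Middle of the open face of the frame, at the upper side of the floor plate; its x axis points squarely out of the face, y along it
- cam_a (a joint): Turn of the cam clamp at frame y = -75 mm, rad. 0: cam arm points along the frame's +y (open); grows anticlockwise seen from above to the stop at 1.571, arm pointing at the face (locked; 1.35 counts). Starts anywhere from 0.2 to 1.5, above 0.9 in the way of the straightedge; stays where left (0.06 N m). Arm reaches 29.2 mm from the axis, 14 mm wide, 6 to 22 mm above the counter
- cam_b (a joint): The same for the cam clamp at y = +75 mm of the frame; it turns the same way
- cam_a_grip (a point): On the axis of cam_a (60 mm out from the face, frame x 127, y -75 mm), 45 mm above the counter: an upright black fin 40 mm long, 10 mm thick, from 26 to 52 mm above the counter. Its length lies along this point's y axis, which points along the cam arm and turns with it. Locked, the arm ends 0.8 mm behind a flush straightedge
- cam_b_grip (a point): The same on the axis of cam_b (frame x 127, y +75 mm)
- rack: Red plastic lid rack, fixed to the counter, place, side and yaw vary. Base 130 x 200 mm, 6 mm thick; 16 upright pins 38 mm high over the counter make four slots 14 mm wide along its x axis, at y = -69, -23, +23, +69 mm (pins at x = -45 and +45 mm). Origin: centre of the underside
- divider0: Aluminium divider plate, 126 mm long (its x), 8 mm thick (its y), 45 mm high (its z), about 120 g. Origin: centre of its underside. At the start it stands upright in a slot of the red rack, on the rack's 6 mm base; three or four dividers are present
- divider1: Aluminium divider plate, 126 mm long (its x), 8 mm thick (its y), 45 mm high (its z), about 120 g. Origin: centre of its underside. At the start it stands upright in a slot of the red rack, on the rack's 6 mm base; three or four dividers are present
- divider2: Aluminium divider plate, 126 mm long (its x), 8 mm thick (its y), 45 mm high (its z), about 120 g. Origin: centre of its underside. At the start it stands upright in a slot of the red rack, on the rack's 6 mm base; three or four dividers are present
- divider3: Aluminium divider plate, 126 mm long (its x), 8 mm thick (its y), 45 mm high (its z), about 120 g. Origin: centre of its underside. At the start it stands upright in a slot of the red rack, on the rack's 6 mm base; three or four dividers are present
- straightedge: Steel straightedge: bar 200 mm long (its y), 30 mm wide (x), 28 mm high, about 0.3 kg; on top in the middle a wooden grip rib 60 mm long (y), 14 mm wide, 28 to 76 mm above the underside. Both long sides alike. Origin: centre of underside. Starts standing between frame and rack. Flush on the frame, its middle line is 15 mm out from the face
- edge_p (a point): Lower middle of the straightedge's end at its +y, 100 mm from its origin
- edge_n (a point): Lower middle of the straightedge's other end, at its -y
- mug: White ceramic mug, radius 38 mm, 90 mm high, origin at the centre of its underside; to be left alone
- tumbler_a: Glass tumbler, radius 32 mm, 100 mm high; to be left alone
- tumbler_b: Glass tumbler, radius 32 mm, 100 mm high; to be left alone
- jar: Glass jar, radius 36 mm, 110 mm high; to be left alone
Things that resemble listed ones, but are neither listed nor needed, are in the scene too. Leave any orange or purple look-alike of the straightedge alone.

How it is judged:
By the outcome, as a careful person would: the job done as asked, in the order asked, and still so for the second after the job is handed in, with the robot touching nothing.
Of divider0, divider1, divider2, divider3 only 3 to 4 are there at a start; the rules pass over those that are not, and their reading is None.
At some moment in a run one of straightedge may be knocked a few centimetres aside while the robot is not near it.
It also fails if it takes over 210 s, if anything falls off the work surface, if the arm or the gripper's body presses on something with over 40 N, if the wrist force passes 120 N, or if a joint passes its speed limit or range.

ROBOT

A 6-joint arm with a two-finger parallel gripper is mounted at the origin on the work surface. World frame = base frame: x ahead of the robot, y to its left, z up, the work surface at z = 0. Lengths are in m, angles in rad, forces in N, time in s.
With the tool pointing down it reaches from about 0.35 to 0.775 m from the base axis. Payload 7.3 kg.
Tool frame: the origin (TCP) lies at the very end of the fingers, on their centre line; the grasp point (between the pads) lies 19 mm behind it; x points along the fingers, y is the direction in which the jaws open and shut, and the axes are right-handed (so a half turn about x gives the same grasp; the last joint's range is limited). The gripper opens to 92 mm and grips with 3 to 60 N. Pads are 19 mm wide; open, the fingers measure 130 mm over their backs; the gripper's body (75 mm by 190 mm) begins 47 mm behind the grasp point.
Start: joints at [1.109, 0.342, 1.524, -0, 1.275, -0.146], TCP at [0.163, 0.499, 0.227] pointing down, gripper open.
Joint ranges: [-2.53, 2.53], [-0.77, 2.02], [0.04, 2.7], [-1, 4.14], [0.28, 2.66], [-3.11, 3.11]. Speed limits (rad/s): [2.57, 2.57, 3.14, 3.14, 3.14, 3.14].

INTERFACE

Orientations are given as [roll, pitch, yaw] about the fixed x, y, z axes, in that order (R = Rz(yaw) Ry(pitch) Rx(roll)).
In Python, from cell import robot gives the robot as it stands.
- The arm moves only by the tool play_rows, never from a script. Its argument "moves" is a list that holds one entry, the list of rows, each a list of 5 numbers: the shift along the tool's x, y, z in m, then the turn about the tool's x in degrees, then the opening, from -1 (shut) to 1 (fully open), so that 0 is half open. A call has exactly 10 rows; each row shifts and turns the pose as measured when the row begins, along the tool's axes as they then stand; what a row does not reach is not made up. A row lasts 1/10 s, in which the tool goes at most 50 mm and 8.59 degrees, less where a joint would pass 70% of its speed; a pose out of reach is approached as far as the arm can. A call with a gripper value outside its range is refused whole. The fingers move at their own pace and stop on an object; "grip_force" is the grip in N (left out, the last holds). Time passes only in rows, so rows that do not move let the fingers close, or fill a call up. It gives the time, the measured TCP pose, the force and the opening at its end, in the units of the state.
- robot.observe(): the state, without advancing time (a new reading comes with each control period).
- robot.read_camera(name): name is "scene" or "top" or "wrist"; returns the picture (420x560x3 uint8, red, green, blue); there is no depth.
- robot.get_calibration(name): a dict with "mtx" (3x3 intrinsics, pixels), "view" (4x4, takes a point from world to camera coordinates). Camera axes: x right, y up, looking along -z (the intrinsics and any distortion apply to the point x, -y, -z); pixel columns grow to the right and rows downward; lengths in m; the calibration is good to about 2 mm. A picture is of the moment at which its call begins: read the wrist's pose just before it. get_calibration takes no time and is no camera call; for the wrist camera it gives the pose at the moment of the call.
- robot.hand_in(): hands the job in, once; it reports no verdict.
Trained networks look in the newest picture that a camera, given by its name, has taken for a name from the list of things; names that differ only in an ending like _2 or _b are one class to them, and where a whole thing is asked for, a point or a joint stands for the part that bears it (a point fixed in the world has none). Each returns a list of dicts, best first, with "score" (0 to 1); they miss things now and then, are a little off and sometimes report something else, mostly with a low value. They report only what shows in the picture. A call takes as long as a camera call. They do not tell look-alikes from the thing itself.
- robot.spot_in(camera, label): "point" ([column, row] in pixels, amid what is visible of it).
The state is a dict: "time": time; "qpos": joint angles; "qvel": joint speeds; "joint_efforts": joint torques, N m; "tool_pos": TCP position; "tool_rot": TCP orientation; "contact_force": force on the tool from outside, world axes, zero at the start; "torque": the same for the moment, N m; "opening": finger opening in m.
Only numpy, scipy, OpenCV 4.12 (cv2) and the standard library are available. Lean on these libraries where they do the work, as an engineer would, in place of code of your own. Each camera call takes 0.05 s, during which the arm holds its last target.

## Working session

There is one attempt and no reset: what is moved stays moved. The work goes in short steps, Python scripts to look and compute and a tool call to move; the robot and the scene stay as the last step left them, time stands still between calls to the robot, and variables do not carry over. Pictures are saved under pics/ and viewed, and the job is handed in when it is done.

Besides the shell and the picture viewer there is one more tool, called after "Request:" in YAML: its name, and indented under it one key for each argument. play_rows: Moves the arm, as the interface text tells. Its arguments: {"type":"object","properties":{"moves":{"type":"array"},"grip_force":{"type":"number"}},"required":["moves"]}

```bash
ls; mkdir -p pics; cat > h.py <<'E'
from cell import robot
import cv2, numpy as np
def snap(cam,fn):
    im=robot.read_camera(cam); cv2.imwrite('pics/'+fn,im[:,:,::-1]); return im
E
python3 - <<'E'
from h import *
s=robot.observe(); print(s)
for c in ['scene','top','wrist']:
    snap(c,c+'0.png'); print(c,robot.get_calibration(c))
E
```

```text
pics
{'time': 0.0, 'qpos': array([ 1.10900786e+00,  3.42677886e-01,  1.52501534e+00,  5.07291832e-06,
        1.27542053e+00, -1.46019238e-01]), 'qvel': array([ 0.00035271,  0.0001312 , -0.00172219,  0.00065337, -0.00068224,
        0.00027781]), 'joint_efforts': array([-7.42111320e-05, -4.31220067e+01, -2.44230366e+01,  7.18578673e-02,
        5.58520469e-02, -1.14276377e-04]), 'tool_pos': array([0.16283828, 0.49867285, 0.22606883]), 'tool_rot': array([-1.72000468,  1.56927522, -2.03577539]), 'contact_force': array([ 0.46285036, -0.71027753, -0.08899444]), 'torque': array([ 0.01886541, -0.01542579, -0.03241951]), 'opening': 0.09166312731789396}
scene {'mtx': array([[387.31329399,   0.        , 276.72341686],
       [  0.        , 387.31329399, 206.49657435],
       [  0.        ,   0.        ,   1.        ]]), 'view': array([[-0.87878676,  0.47682019,  0.01939936,  0.47199235],
       [-0.33463967, -0.64470823,  0.68729004,  0.13530665],
       [ 0.34022069,  0.59748959,  0.726124  , -1.27349355],
       [ 0.        ,  0.        ,  0.        ,  1.        ]])}
top {'mtx': array([[403
[... 216 characters left out ...]
    [ 0.97967836, -0.02996591,  0.19832388, -0.4917103 ],
       [-0.19854899, -0.00470343,  0.98007968, -1.15285281],
       [ 0.        ,  0.        ,  0.        ,  1.        ]])}
wrist {'mtx': array([[371.24390482,   0.        , 275.36052829],
       [  0.        , 371.24390482, 218.27413968],
       [  0.        ,   0.        ,   1.        ]]), 'view': array([[ 3.11239778e-01,  9.50331065e-01, -8.17150451e-04,
        -5.24630347e-01],
       [-9.12343596e-01,  2.98557725e-01, -2.80165037e-01,
         3.42672260e-02],
       [-2.66005572e-01,  8.79440260e-02,  9.59951501e-01,
        -3.90718216e-01],
       [ 0.00000000e+00,  0.00000000e+00,  0.00000000e+00,
         1.00000000e+00]])}
```

View pics/scene0.png

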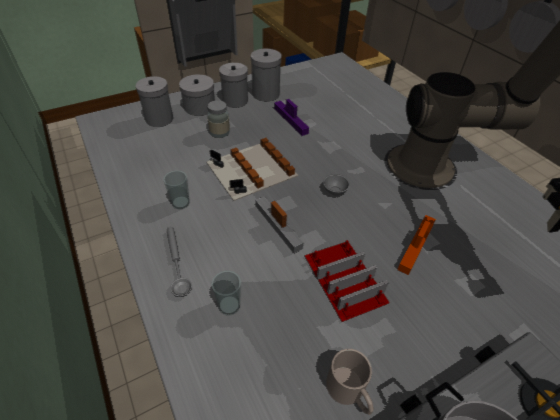

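View pics/top0.png

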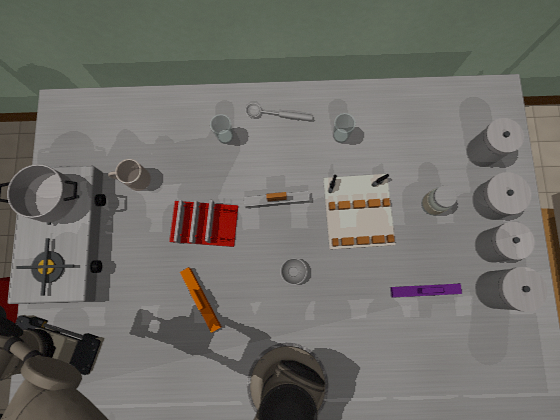

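View pics/wrist0.png

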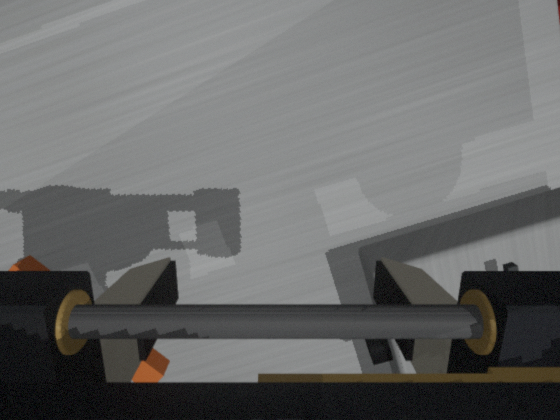

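The scene shows the frame (top view ~(360,212)), the rack with three dividers (~(205,224)), and the straightedge between them (~(278,200)). The purple and orange bars are look-alikes. I'll enlarge the top view for first estimates.

```bash
cat >> h.py <<'E'
def ray(cal,uv):
    K=cal['mtx'];V=cal['view'];R=V[:3,:3];t=V[:3,3]
    d=np.linalg.inv(K)@np.array([uv[0],uv[1],1.]); d=np.array([d[0],-d[1],-d[2]])
    return -R.T@t, R.T@d
def onz(cal,uv,z):
    o,d=ray(cal,uv); return o+d*(z-o[2])/d[2]
def proj(cal,P):
    p=cal['view'][:3,:3]@np.asarray(P,float)+cal['view'][:3,3]; p=np.array([p[0],-p[1],-p[2]])
    q=cal['mtx']@p; return q[:2]/q[2]
E
python3 - <<'E'
from h import *
im=cv2.imread('pics/top0.png')
cv2.imwrite('pics/topc.png',cv2.resize(im[160:270,160:420],None,fx=3,fy=3,interpolation=cv2.INTER_CUBIC))
c=robot.get_calibration('top')
for n,uv,z in [('rack',(205,224),.006),('se',(277,197),.05),('mould',(360,225),.004)]: print(n,onz(c,uv,z))
for lab in ['mould','rack','straightedge','divider0','cam_a_grip','mug','tumbler_a','jar']:
    print(lab,[(np.round(d['point'],1),round(d['score'],2)) for d in robot.spot_in('top',lab)][:5])
from scipy.spatial.transform import Rotation as R
s=robot.observe(); print(R.from_euler('xyz',s['tool_rot']).as_matrix().round(3))
E
```

```text
rack [0.4717318  0.23824114 0.006     ]
se [0.53959379 0.01373981 0.05      ]
mould [ 0.45454808 -0.23788644  0.004     ]
mould [(array([358.2, 205.8]), 0.74), (array([439. , 199.4]), 0.28)]
rack [(array([213.6, 220.4]), 0.61)]
straightedge [(array([276.6, 199.8]), 0.72), (array([197.3, 301.9]), 0.7), (array([423.6, 289. ]), 0.67)]
divider0 [(array([195., 222.]), 0.66), (array([179.5, 225. ]), 0.58), (array([210.3, 224.3]), 0.51)]
cam_a_grip [(array([436.4, 197.3]), 0.67), (array([378.1, 181.6]), 0.53)]
mug [(array([132.4, 173.9]), 0.56), (array([438.4, 198.3]), 0.56)]
tumbler_a [(array([342.8, 127.3]), 0.96), (array([223.6, 129.9]), 0.62)]
jar [(array([440. , 198.7]), 0.58), (array([375.5, 181.2]), 0.46)]
[[-0.     0.311  0.951]
 [ 0.     0.951 -0.311]
 [-1.     0.    -0.   ]]
```

View pics/topc.png

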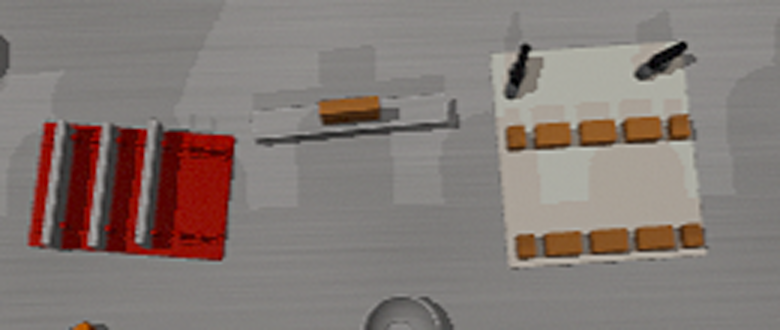

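```bash
cat >> h.py <<'E'
from scipy.spatial.transform import Rotation as Rot
def tool():
    s=robot.observe(); return s['tool_pos'],Rot.from_euler('xyz',s['tool_rot']).as_matrix(),s
def plan(target,yang=None):
    """needed shift in tool axes (after turning) ; yang = world angle of tool y"""
    p,R,s=tool()
    cur=np.arctan2(R[1,1],R[0,1])
    d=0
    if yang is not None:
        d=yang-cur
        d=(d+np.pi/2)%np.pi-np.pi/2
    # turn about tool x (down): world angle decreases with positive turn
    sh=R.T@(np.asarray(target)-p)
    print('pos',p.round(4),'yang',round(np.degrees(cur),2),'shift(now axes)',(sh*1000).round(1),'mm; turn deg about tool x',round(-np.degrees(d),2),'open',round(s['opening'],4),'F',s['contact_force'].round(1),'t',round(s['time'],2))
    a=cur+d
    R2=np.array([[0,np.cos(a),np.sin(a)],[0,np.sin(a),-np.cos(a)],[-1,0,0]])
    if d: print(' shift if turned first',(R2.T@(np.asarray(target)-p)*1000).round(1))
E
python3 - <<'E'
from h import *
p,R,s=tool(); c=robot.get_calibration('wrist'); V=c['view']
print('cam in tool',R.T@(-V[:3,:3].T@V[:3,3]-p),'axis',R.T@(V[:3,:3].T@[0,0,-1]),'right',R.T@V[0,:3])
plan([0.42,0.238,0.30],1.53)
E
```

```text
cam in tool [-1.58016172e-01  1.10451451e-04 -7.61382082e-02] axis [9.59898007e-01 1.15256221e-04 2.80349430e-01] right [-3.26647691e-04  9.99999697e-01  7.07304032e-04]
pos [0.163  0.4991 0.2267] yang 71.91 shift(now axes) [ -73.3 -168.3  325.4] mm; turn deg about tool x -15.76 open 0.0917 F [-0.5 -0.5 -0.8] t 0.55
 shift if turned first [ -73.3 -250.4  267.4]
```

Request:
play_rows:
  moves:
    - [[0,0,0,-7.9,1],[0,0,0,-7.9,1],[-0.0034,-0.036,0.0296,0,1],[-0.0034,-0.036,0.0296,0,1],[-0.0034,-0.036,0.0296,0,1],[-0.0034,-0.036,0.0296,0,1],[-0.0034,-0.036,0.0296,0,1],[-0.0034,-0.036,0.0296,0,1],[-0.0034,-0.036,0.0296,0,1],[0,0,0,0,1]]

```text
time: 1.55
tool_pos: [0.3699, 0.2333, 0.2514]
tool_rot: [0.431, 1.567, 0.408]
contact_force: [0.8, 0.2, 0.3]
opening: 0.0919
```

```bash
python3 - <<'E'
from h import *
plan([0.36,0.238,0.25],1.53)
snap('wrist','w1.png')
E
```

```text
pos [0.3699 0.2333 0.2514] yang 88.68 shift(now axes) [  1.4   4.5 -10.1] mm; turn deg about tool x 1.02 open 0.0919 F [0.8 0.2 0.3] t 1.55
 shift if turned first [  1.4   4.3 -10.1]
```

View pics/w1.png

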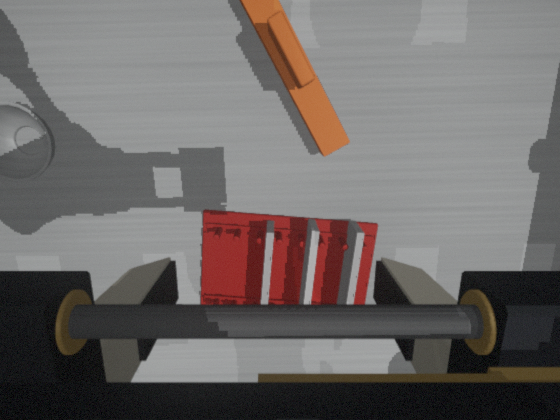

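The wrist camera looks outward with image-up towards the robot base. The rack at (290,255) is half hidden by the fingers, so I'll move outward.

Request:
play_rows:
  moves:
    - [[0,0.001,0.032,0.5,1],[0,0.001,0.032,0.5,1],[0,0.001,0.032,0,1],[0,0.001,0.032,0,1],[0,0.001,0.032,0,1],[0,0.001,0.032,0,1],[0,0,0,0,1],[0,0,0,0,1],[0,0,0,0,1],[0,0,0,0,1]]

```text
time: 2.6
tool_pos: [0.5577, 0.2465, 0.2492]
tool_rot: [2.283, 1.564, 2.255]
contact_force: [0.8, 0.7, 0.7]
opening: 0.0916
```

```bash
python3 - <<'E'
from h import *
plan([0.55,0.238,0.25],1.53)
im=snap('wrist','w2.png')
np.save('cal_w2.npy',robot.get_calibration('wrist')['view'])
im=cv2.imread('pics/w2.png')
cv2.imwrite('pics/w2c.png',cv2.resize(im[20:260,160:430],None,fx=2.8,fy=2.4,interpolation=cv2.INTER_CUBIC))
E
```

```text
pos [0.5577 0.2465 0.2492] yang 88.39 shift(now axes) [-0.8 -8.7 -7.4] mm; turn deg about tool x 0.73 open 0.0916 F [0.8 0.7 0.7] t 2.6
 shift if turned first [-0.8 -8.8 -7.3]
```

View pics/w2.png

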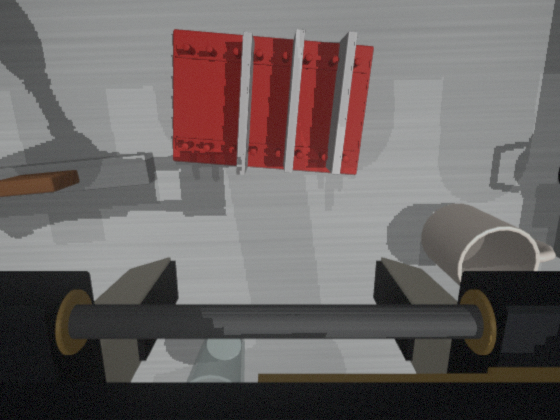

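The rack's base corners lie at about (174,31), (373,45), (358,174) and (172,161), and it holds three dividers. I'll zoom in on it.

```bash
python3 - <<'E'
from h import *
from scipy.optimize import least_squares
im=cv2.imread('pics/w2.png')
c=robot.get_calibration('wrist')
b,g,r=[im[:,:,i].astype(int) for i in range(3)]
m=((r>60)&(r>2.2*g)&(r>2.2*b)); m[:,:165]=0; m[260:]=0
# rack outline via minAreaRect-like fit: hull approx
ys,xs=np.nonzero(m); hull=cv2.convexHull(np.stack([xs,ys],1).astype(np.int32))
ap=cv2.approxPolyDP(hull,6,True)[:,0]; print(ap.tolist())
for p in ap: print(p,onz(c,p,.006).round(4))
cv2.imwrite('pics/w2d.png',cv2.resize(im[20:190,225:375],None,fx=5,fy=3.5,interpolation=cv2.INTER_CUBIC))
E
```

```text
[[372, 47], [354, 173], [174, 159], [174, 30]]
[372  47] [0.4232 0.3482 0.006 ]
[354 173] [0.549  0.3341 0.006 ]
[174 159] [0.5281 0.14   0.006 ]
[174  30] [0.4025 0.1531 0.006 ]
```

View pics/w2d.png

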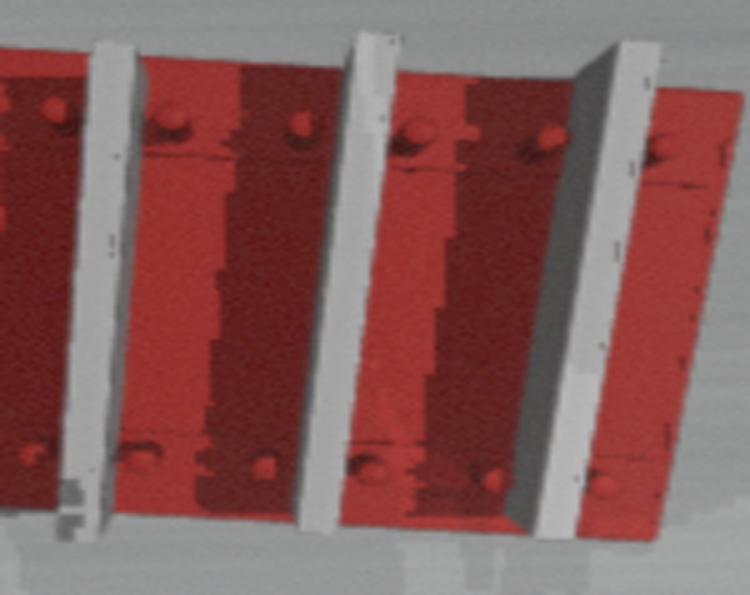

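```bash
python3 - <<'E'
from h import *
c=robot.get_calibration('wrist')
P=np.array([[.4232,.3482],[.549,.3341],[.5281,.14],[.4025,.1531]])
o=P.mean(0); v=(P[1]+P[2]-P[0]-P[3]); w=(P[0]+P[1]-P[2]-P[3]);print('rack',o,np.degrees(np.arctan2(v[1],v[0])),np.degrees(np.arctan2(-w[0],w[1])),np.linalg.norm(v)/2,np.linalg.norm(w)/2)
a=np.arctan2(v[1],v[0])
for n,t,b in [('A',(248,32.3),(241.4,173.4)),('B',(300.8,30),(289,172)),('C',(353,32.3),(336.4,173.7))]:
    p,q=onz(c,t,.051),onz(c,b,.051); d=q-p; m=(p+q)/2
    rel=m[:2]-o; 
    print(n,p.round(4),q.round(4),'len',np.linalg.norm(d).round(4),'yaw',np.degrees(np.arctan2(d[1],d[0])).round(2),'mid',m.round(4),'in rack',np.cos(a)*rel[0]+np.sin(a)*rel[1],-np.sin(a)*rel[0]+np.cos(a)*rel[1])
E
```

```text
rack [0.4757  0.24385] -6.175045839031057 -6.100948825105105 0.12643357940041094 0.19570845663895056
A [0.415  0.2281 0.051 ] [0.5387 0.2156 0.051 ] len 0.1243 yaw -5.75 mid [0.4768 0.2218 0.051 ] in rack 0.003495146353189549 -0.02176593113804631
B [0.4145 0.2742 0.051 ] [0.5387 0.2616 0.051 ] len 0.1248 yaw -5.8 mid [0.4766 0.2679 0.051 ] in rack -0.0017309132710151306 0.02400472150074202
C [0.4176 0.3199 0.051 ] [0.5417 0.3074 0.051 ] len 0.1247 yaw -5.73 mid [0.4796 0.3136 0.051 ] in rack -0.0036171914104059584 0.06980232673803673
```

Request:
play_rows:
  moves:
    - [[0,-0.039,0.008,0,1],[0,-0.039,0.008,0,1],[0,-0.039,0.008,0,1],[0,-0.039,0.008,0,1],[0,-0.039,0.008,0,1],[0,-0.039,0.008,0,1],[0,0,0,0,1],[0,0,0,0,1],[0,0,0,0,1],[0,0,0,0,1]]

```text
time: 3.65
tool_pos: [0.5957, 0.0088, 0.2522]
tool_rot: [1.457, 1.564, 1.437]
contact_force: [0.6, -1.0, 0.6]
opening: 0.0919
```

```bash
python3 - <<'E'
from h import *
plan([0.58,-0.235,0.25],1.53)
im=snap('wrist','w3.png')
E
```

```text
pos [0.5957 0.0088 0.2522] yang 88.86 shift(now axes) [   0.4 -244.1  -10.8] mm; turn deg about tool x 1.19 open 0.0919 F [ 0.6 -1.   0.6] t 3.65
 shift if turned first [   2.2 -244.2   -5.7]
```

View pics/w3.png

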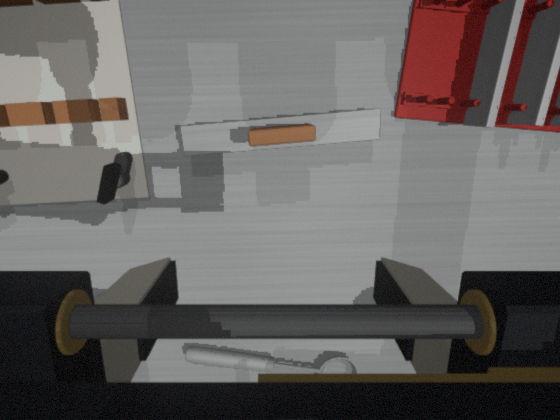

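The straightedge spans (180,140) to (380,120), with its rib at (282,134). On to the frame.

Request:
play_rows:
  moves:
    - [[0,-0.041,-0.001,0,1],[0,-0.041,-0.001,0,1],[0,-0.041,-0.001,0,1],[0,-0.041,-0.001,0,1],[0,-0.041,-0.001,0,1],[0,-0.041,-0.001,0,1],[0,0,0,0,1],[0,0,0,0,1],[0,0,0,0,1],[0,0,0,0,1]]

```text
time: 4.7
tool_pos: [0.5881, -0.2324, 0.2504]
tool_rot: [1.354, 1.561, 1.354]
contact_force: [0.5, 0.4, 0.7]
opening: 0.0916
```

```bash
python3 - <<'E'
from h import *
plan([0.58,-0.235,0.25],1.53)
im=snap('wrist','w4.png')
np.save('w4view.npy',robot.get_calibration('wrist')['view'])
im=cv2.imread('pics/w4.png')
cv2.imwrite('pics/w4c.png',cv2.resize(im[0:260,140:400],None,fx=3,fy=2.3,interpolation=cv2.INTER_CUBIC))
E
```

```text
pos [ 0.5881 -0.2324  0.2504] yang 89.99 shift(now axes) [ 0.3 -2.6 -8.1] mm; turn deg about tool x 2.32 open 0.0916 F [0.5 0.4 0.7] t 4.7
 shift if turned first [ 0.4 -3.  -8. ]
```

View pics/w4.png

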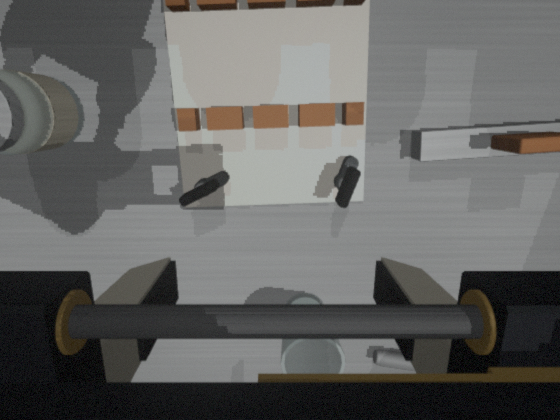

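View pics/w4c.png

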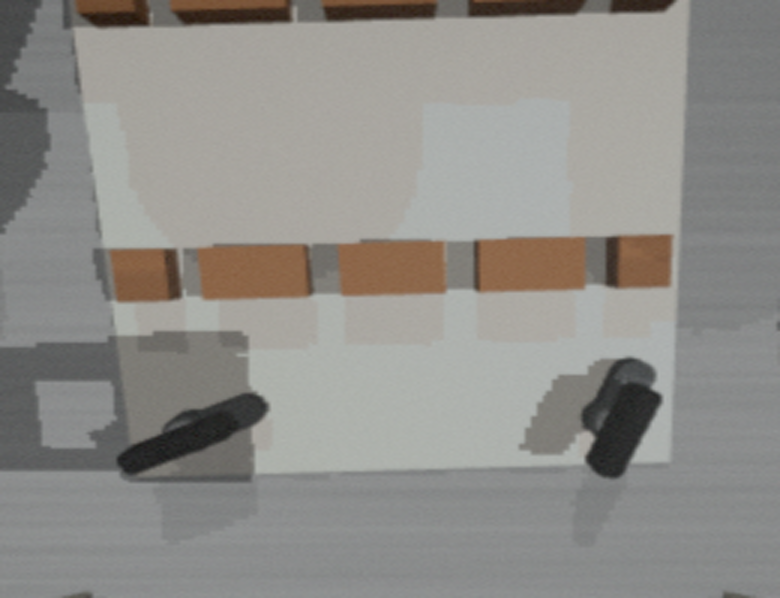

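```bash
cat > fit.py <<'E'
from h import *
from scipy.optimize import least_squares
def fitframe(cal,pts,x0=(0.46,-0.23,0.05)):
    M=np.array([p[0] for p in pts]);U=np.array([p[1] for p in pts],float)
    def f(q):
        c,s=np.cos(q[2]),np.sin(q[2])
        return np.concatenate([proj(cal,[q[0]+c*m[0]-s*m[1],q[1]+s*m[0]+c*m[1],m[2]])-u for m,u in zip(M,U)])
    r=least_squares(f,x0,loss='soft_l1',f_scale=1.0)
    return r.x,f(r.x).reshape(-1,2)
E
python3 - <<'E'
from fit import *
cal=robot.get_calibration('wrist')
Z=lambda x,y:(x/3+140,y/2.3)
pts=[((.067,-.092,.028),Z(116,301)),((.067,.092,.028),Z(672,287)),((.045,.092,.028),Z(672,236)),((.045,-.092,.028),Z(109,249)),
((.151,.1,.004),Z(670,463))]
for y,u in zip((-.069,-.023,.023,.069),(190.5,326,461,598)): pts.append(((.067,y,.028),Z(u,301-(u-116)*14/556)))
q,res=fitframe(cal,pts); print(q,np.degrees(q[2]));print(res.round(2))
# fin tops
for n,p1,p2 in [('a',(122,460),(262,400)),('b',(608,470),(640,365))]:
    print(n)
im=cv2.imread('pics/w4.png')
E
```

```text
[ 0.46301475 -0.23586933  0.0303186 ] 1.7371280890274612
[[ 0.28  0.14]
 [-0.5   0.26]
 [ 0.31 -0.69]
 [ 0.27 -0.28]
 [-0.49 -0.33]
 [-1.48  0.21]
 [-0.5   0.2 ]
 [ 0.64  0.18]
 [ 1.1   0.19]]
a
b
```

Request:
play_rows:
  moves:
    - [[0,0,-0.022,0,1],[0,0,-0.022,0,1],[0,0,0,0,1],[0,0,0,0,1],[0,0,0,0,1],[0,0,0,0,1],[0,0,0,0,1],[0,0,0,0,1],[0,0,0,0,1],[0,0,0,0,1]]

```text
time: 5.75
tool_pos: [0.5473, -0.2267, 0.2506]
tool_rot: [1.108, 1.56, 1.117]
contact_force: [-0.6, 0.3, 0.5]
opening: 0.0916
```

```bash
python3 - <<'E'
from h import *
plan([0.58,-0.235,0.25],1.53)
im=snap('wrist','w5.png')
im=cv2.imread('pics/w5.png')
cv2.imwrite('pics/w5c.png',cv2.resize(im[0:260,140:400],None,fx=3,fy=2.3,interpolation=cv2.INTER_CUBIC))
E
```

```text
pos [ 0.5473 -0.2267  0.2506] yang 90.52 shift(now axes) [ 0.7 -8.6 32.7] mm; turn deg about tool x 2.85 open 0.0916 F [-0.6  0.3  0.5] t 5.75
 shift if turned first [ 0.6 -7.  33. ]
```

View pics/w5c.png

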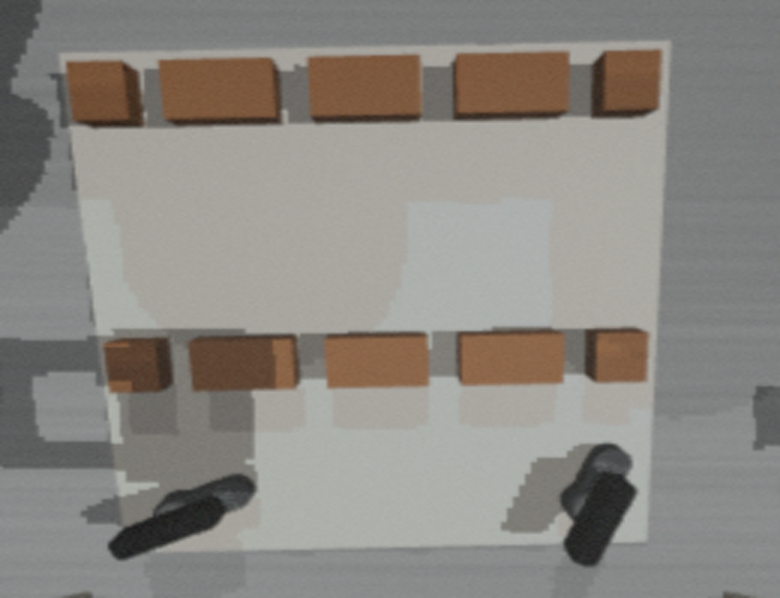

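```bash
python3 - <<'E'
from fit import *
cal=robot.get_calibration('wrist')
Z=lambda x,y:(x/3+140,y/2.3)
pts=[]
for y,u,v in [(-92,68,62),(-63.5,160,59),(-28.5,274,57),(-17.5,309,57),(17.5,420,55),(28.5,455,54),(63.5,568,52),(74.5,605,52),(92,660,51)]:
    pts.append(((-.067,y/1e3,.028),Z(u,v)))
for y,u,v in [(-92,106,391),(-63.5,192,389),(-28.5,297,388),(-17.5,327,387),(17.5,428,385),(28.5,460,384),(63.5,562,382),(74.5,590,381),(92,647,380)]:
    pts.append(((.067,y/1e3,.028),Z(u,v)))
pts+=[((-.075,-.1,.004),Z(60,54)),((-.075,.1,.004),Z(670,42)),((.151,.1,.004),Z(648,541))]
q,res=fitframe(cal,pts); print(q,np.degrees(q[2]));print(res.round(2).tolist())
np.save('frame.npy',q)
c,s=np.cos(q[2]),np.sin(q[2])
im=cv2.imread('pics/w5.png')
F=lambda x,y,z:[q[0]+c*x-s*y,q[1]+s*x+c*y,z]
cal4=dict(mtx=cal['mtx'],view=np.load('w4view.npy'))
for nm,cc,fn in [('5',cal,'pics/w5.png'),('4',cal4,'pics/w4.png')]:
    im=cv2.imread(fn)
    for z,y in [(0,-.075),(0,.075)]:
        print(nm,'axis at z.052',proj(cc,F(.127,y,.052)).round(1))
# fin angle from crops on w4: fin top centreline
# top-camera check
t=robot.get_calibration('top')
print([proj(t,F(.067*sx,.092*sy,.028)).round(1).tolist() for sx in(-1,1) for sy in(-1,1)])
E
```

```text
[ 0.46303586 -0.23635194  0.0323568 ] 1.8539082425030342
[[-0.92, -0.57], [-0.73, -0.02], [-0.85, -0.08], [-0.62, -0.38], [0.24, -0.44], [0.47, -0.3], [0.63, -0.36], [0.19, -0.65], [0.76, -0.68], [0.94, 0.69], [0.04, 0.85], [-0.88, 0.42], [-0.17, 0.58], [0.23, 0.58], [0.26, 0.74], [0.31, 0.74], [1.67, 0.9], [-0.31, 0.9], [-0.38, -0.76], [0.29, -0.56], [-0.93, 0.25]]
5 axis at z.052 [193.2 233.2]
5 axis at z.052 [341.5 229.3]
4 axis at z.052 [196.6 194.8]
4 axis at z.052 [349.5 189.5]
[[393.7, 241.1], [332.2, 244.9], [388.7, 197.5], [328.4, 201.2]]
```

```bash
python3 - <<'E'
from fit import *
q=np.load('frame.npy');c,s=np.cos(q[2]),np.sin(q[2])
F=lambda x,y,z:[q[0]+c*x-s*y,q[1]+s*x+c*y,z]
cal=robot.get_calibration('wrist')
cal4=dict(mtx=cal['mtx'],view=np.load('w4view.npy'))
for nm,y0 in (('a',-.075),('b',.075)):
  for cc,fn in [(cal,'pics/w5.png'),(cal4,'pics/w4.png')]:
    g=cv2.imread(fn).max(2); best=[]
    for th in np.arange(0,1.6,.02):
        P=[]
        for l in(-.02,.02):
            for w in(-.005,.005):
                for z in(.026,.052):
                    P.append(proj(cc,F(.127-np.sin(th)*l-np.cos(th)*w,y0+np.cos(th)*l-np.sin(th)*w,z)))
        h=cv2.convexHull(np.array(P,np.float32))
        m=np.zeros(g.shape,np.uint8);cv2.fillConvexPoly(m,np.round(h).astype(np.int32),1)
        best.append((g[m>0].mean(),th))
    best.sort(); print(nm,[(round(a,1),round(b,2)) for a,b in best[:4]])
plan(F(.127,.075,.12),1.18+q[2])
print(F(.127,-.075,.036),F(.127,.075,.036))
E
```

```text
a [(np.float64(55.4), np.float64(0.56)), (np.float64(55.4), np.float64(0.52)), (np.float64(55.4), np.float64(0.54)), (np.float64(55.5), np.float64(0.64))]
a [(np.float64(46.0), np.float64(0.52)), (np.float64(47.1), np.float64(0.46)), (np.float64(47.5), np.float64(0.5)), (np.float64(47.5), np.float64(0.48))]
b [(np.float64(56.8), np.float64(1.4)), (np.float64(57.5), np.float64(1.34)), (np.float64(58.4), np.float64(1.28)), (np.float64(58.6), np.float64(1.38))]
b [(np.float64(60.1), np.float64(1.38)), (np.float64(60.2), np.float64(1.34)), (np.float64(60.2), np.float64(1.36)), (np.float64(60.6), np.float64(1.32))]
pos [ 0.5472 -0.2267  0.2505] yang 90.51 shift(now axes) [131.4  67.8  40.3] mm; turn deg about tool x 21.05 open 0.0917 F [ 0.1 -0.2  0. ] t 5.8
 shift if turned first [130.5  79.1  13.4]
[np.float64(0.592395716677874), np.float64(-0.3072040872118788), 0.036] [np.float64(0.5875430431134453), np.float64(-0.1572826025631564), 0.036]
```

Request:
play_rows:
  moves:
    - [[0.015,0,0,7.1,0],[0.02,0,0,7.1,0],[0.02,0.0195,0.006,0,0],[0.02,0.0195,0.006,0,0],[0.02,0.0195,0.006,0,0],[0.02,0.0195,0.006,0,0],[0.01,0,0,0,0],[0,0,0,0,0],[0,0,0,0,0],[0,0,0,0,0]]

```text
time: 6.8
tool_pos: [0.5923, -0.1572, 0.1242]
tool_rot: [0.849, 1.561, 0.597]
contact_force: [0.5, 0.8, 0.4]
opening: 0.0458
```

```bash
cat >> h.py <<'E'
def st():
    p,R,s=tool(); print('tilt: tool x axis world',R[:,0].round(4))
E
cat > fr.py <<'E'
from fit import *
q=np.load('frame.npy');c,s=np.cos(q[2]),np.sin(q[2])
F=lambda x,y,z:[q[0]+c*x-s*y,q[1]+s*x+c*y,z]
E
python3 - <<'E'
from fr import *
st();plan(F(.127,.075,.036),1.3+q[2])
snap('wrist','w6.png')
E
```

```text
tilt: tool x axis world [ 0.0084  0.0057 -0.9999]
pos [ 0.5923 -0.1572  0.1242] yang 75.51 shift(now axes) [88.1 -2.  -5.2] mm; turn deg about tool x -0.83 open 0.0458 F [0.5 0.8 0.4] t 6.8
 shift if turned first [88.2 -1.2 -4.6]
```

View pics/w6.png

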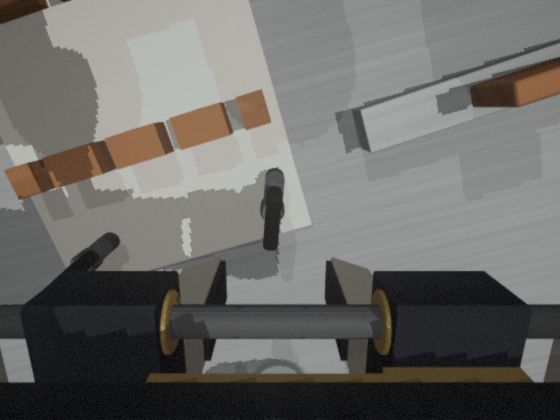

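Fin b at (272,215) lines up with the jaws. Descend, grip, and swing it open.

Request:
play_rows:
  moves:
    - [[0.016,-0.0005,-0.001,0,0],[0.016,-0.0005,-0.001,0,0],[0.016,-0.0005,-0.001,0,0],[0.016,-0.0005,-0.001,0,0],[0.014,0,-0.001,0,0],[0.008,0,0,0,0],[0,0,0,0,-1],[0,0,0,0,-1],[0,0,0,0,-1],[0,0,0,0,-1]]
  grip_force: 10

```text
time: 7.85
tool_pos: [0.5923, -0.1643, 0.0458]
tool_rot: [0.225, 1.545, -0.035]
contact_force: [3.8, 13.6, -4.1]
opening: 0.0184
```

```bash
python3 - <<'E'
from fr import *
st();plan(F(.127,.075,.036),1.3+q[2])
E
```

```text
tilt: tool x axis world [ 2.590e-02 -9.000e-04 -9.997e-01]
pos [ 0.5923 -0.1643  0.0458] yang 75.11 shift(now axes) [ 9.6  5.5 -6.6] mm; turn deg about tool x -1.23 open 0.0184 F [ 3.8 13.6 -4.1] t 7.85
 shift if turned first [ 9.8  5.7 -6.3]
```

Request:
play_rows:
  moves:
    - [[0.003,0.003,-0.002,0,-1],[0.003,0.002,-0.002,0,-1],[0.003,0,-0.002,0,-1],[0,0,0,0,-1],[0,0,0,0,-1],[0,0,0,0,-1],[0,0,0,0,-1],[0,0,0,0,-1],[0,0,0,0,-1],[0,0,0,0,-1]]

```text
time: 8.85
tool_pos: [0.5933, -0.1593, 0.0436]
tool_rot: [0.094, 1.531, -0.165]
contact_force: [0.2, -0.6, -1.7]
opening: 0.0101
```

```bash
python3 - <<'E'
from fr import *
st();plan(F(.127,.075,.036),1.3+q[2])
E
```

```text
tilt: tool x axis world [ 0.0396 -0.0066 -0.9992]
pos [ 0.5933 -0.1593  0.0436] yang 75.17 shift(now axes) [ 7.4  0.5 -6.4] mm; turn deg about tool x -1.17 open 0.0101 F [ 0.2 -0.6 -1.7] t 8.85
 shift if turned first [ 7.6  0.6 -6. ]
```

Request:
play_rows:
  moves:
    - [[0,0,0,0,-0.4],[0,0,0,0,-0.4],[0,0,0,0,-0.4],[0,0,0,0,-0.4],[0,0,0,0,-0.4],[0,0,0,0,-0.4],[0,0,0,0,-0.4],[0,0,0,0,-0.4],[0,0,0,0,-0.4],[0,0,0,0,-0.4]]

```text
time: 9.85
tool_pos: [0.5941, -0.1595, 0.0448]
tool_rot: [0.088, 1.528, -0.171]
contact_force: [-0.1, 0.0, 0.3]
opening: 0.0276
```

```bash
python3 - <<'E'
from fr import *
st();plan(F(.127,.075,.036),1.3+q[2])
E
```

```text
tilt: tool x axis world [ 0.0418 -0.0072 -0.9991]
pos [ 0.5941 -0.1595  0.0448] yang 75.16 shift(now axes) [ 8.5  0.4 -7.2] mm; turn deg about tool x -1.18 open 0.0276 F [-0.1  0.   0.3] t 9.85
 shift if turned first [ 8.8  0.6 -6.9]
```

Request:
play_rows:
  moves:
    - [[-0.04,0,0,0,-0.4],[-0.04,0,0,0,-0.4],[0,0,0,0,-0.4],[0,0,0,0,-0.4],[0,0,0,0,-0.4],[0,0,0,0,-0.4],[0,0,0,0,-0.4],[0,0,0,0,-0.4],[0,0,0,0,-0.4],[0,0,0,0,-0.4]]

```text
time: 10.85
tool_pos: [0.588, -0.1578, 0.1213]
tool_rot: [0.163, 1.539, -0.096]
contact_force: [-1.1, 1.2, -0.4]
opening: 0.0275
```

```bash
python3 - <<'E'
from fr import *
st();plan(F(.127,.075,.036),1.3+q[2])
E
```

```text
tilt: tool x axis world [ 0.0319 -0.0031 -0.9995]
pos [ 0.588  -0.1578  0.1213] yang 75.15 shift(now axes) [85.2 -0.  -3.3] mm; turn deg about tool x -1.19 open 0.0275 F [-1.1  1.2 -0.4] t 10.85
 shift if turned first [85.3  0.4 -0.6]
```

Request:
play_rows:
  moves:
    - [[0.006,0,0,0,-0.4],[0.006,0,0,0,-0.4],[0.006,0,0,0,-0.4],[0.006,0,0,0,-0.4],[0.006,0,0,0,-0.4],[0.006,0,0,0,-0.4],[0.006,0,0,0,-0.4],[0.006,0,0,0,-0.4],[0,0,0,0,-0.4],[0,0,0,0,-0.4]]

```text
time: 11.85
tool_pos: [0.5891, -0.1578, 0.0677]
tool_rot: [0.181, 1.541, -0.079]
contact_force: [0.0, -0.0, 0.2]
opening: 0.0272
```

```bash
python3 - <<'E'
from fr import *
st();plan(F(.127,.075,.036),1.3+q[2])
E
```

```text
tilt: tool x axis world [ 0.0299 -0.0024 -0.9995]
pos [ 0.5891 -0.1578  0.0677] yang 75.15 shift(now axes) [31.6 -0.1 -2.5] mm; turn deg about tool x -1.19 open 0.0272 F [ 0.  -0.   0.2] t 11.85
 shift if turned first [31.7  0.1 -1.6]
```

Request:
play_rows:
  moves:
    - [[-0.048,0,0,0,-0.4],[0,0,0,0,-0.4],[0,0,0,0,-0.4],[0,0,0,0,-0.4],[0,0,0,0,-0.4],[0,0,0,0,-0.4],[0,0,0,0,-0.4],[0,0,0,0,-0.4],[0,0,0,0,-0.4],[0,0,0,0,-0.4]]

```text
time: 12.85
tool_pos: [0.587, -0.1574, 0.1151]
tool_rot: [0.216, 1.544, -0.043]
contact_force: [0.7, 0.4, 0.4]
opening: 0.0274
```

```bash
python3 - <<'E'
from fr import *
st();plan(F(.127,.075,.036),1.3+q[2])
E
```

```text
tilt: tool x axis world [ 0.0272 -0.0012 -0.9996]
pos [ 0.587  -0.1574  0.1151] yang 75.15 shift(now axes) [79.1 -0.2 -1.6] mm; turn deg about tool x -1.19 open 0.0274 F [0.7 0.4 0.4] t 12.85
 shift if turned first [79.1  0.3  0.5]
```

Request:
play_rows:
  moves:
    - [[0.011,0,0,-1.2,-0.4],[0.011,0,0,0,-0.4],[0.011,0,0,0,-0.4],[0.011,0,0,0,-0.4],[0.011,0,0,0,-0.4],[0.011,0,0,0,-0.4],[0.011,0,0,0,-0.4],[0.002,0,0,0,-0.4],[0,0,0,0,-0.4],[0,0,0,0,-0.4]]

```text
time: 13.85
tool_pos: [0.5883, -0.1571, 0.0269]
tool_rot: [0.242, 1.547, 0.006]
contact_force: [-0.2, -0.0, 1.5]
opening: 0.0275
```

```bash
python3 - <<'E'
from fr import *
st();plan(F(.127,.075,.036),1.3+q[2])
E
```

```text
tilt: tool x axis world [ 2.400e-02  1.000e-04 -9.997e-01]
pos [ 0.5883 -0.1571  0.0269] yang 76.45 shift(now axes) [-9.1 -0.3 -0.5] mm; turn deg about tool x 0.11 open 0.0275 F [-0.2 -0.   1.5] t 13.85
 shift if turned first [-9.1 -0.3 -0.7]
```

Request:
play_rows:
  moves:
    - [[-0.005,0,0,0,-1],[0,0,0,0,-1],[0,0,0,0,-1],[0,0,0,0,-1],[0,0,0,7.5,-1],[0,0,0,7.5,-1],[0,0,0,7.5,-1],[0,0,0,7.5,-1],[0,0,0,7.5,-1],[0,0,0,7.5,-1]]
  grip_force: 6

```text
time: 14.85
tool_pos: [0.5881, -0.1588, 0.0337]
tool_rot: [0.923, 1.545, -0.126]
contact_force: [-0.7, -1.1, -0.3]
opening: 0.0102
```

```bash
python3 - <<'E'
from fr import *
st();plan(F(.127,.075,.036),.45+q[2])
E
```

```text
tilt: tool x axis world [ 0.0251 -0.0032 -0.9997]
pos [ 0.5881 -0.1588  0.0337] yang 29.88 shift(now axes) [-2.3  0.3 -1.6] mm; turn deg about tool x 2.24 open 0.0102 F [-0.7 -1.1 -0.3] t 14.85
 shift if turned first [-2.3  0.2 -1.6]
```

Request:
play_rows:
  moves:
    - [[0,0,0,0,-0.4],[0,0,0,0,-0.4],[0,0,0,0,-0.4],[-0.045,0,0,0,-0.3],[-0.045,0,0,0,0],[-0.045,0,0,0,0],[0,0,0,-8,0],[0,0,0,-8,0],[0,0,0,-8,0],[0,0,0,-8,0]]

```text
time: 15.85
tool_pos: [0.5854, -0.1576, 0.1759]
tool_rot: [0.357, 1.542, -0.094]
contact_force: [-0.5, -0.2, 0.2]
opening: 0.0457
```

```bash
python3 - <<'E'
from fr import *
st();plan([.4768,.2218,.16],np.pi/2+np.radians(-5.76))
im=snap('wrist','w7.png')
E
```

```text
tilt: tool x axis world [ 0.0283 -0.0027 -0.9996]
pos [ 0.5854 -0.1576  0.1759] yang 64.18 shift(now axes) [  11.8  294.  -263.4] mm; turn deg about tool x -20.06 open 0.0457 F [-0.5 -0.2  0.2] t 15.85
 shift if turned first [  15.9  366.6 -146.1]
```

View pics/w7.png

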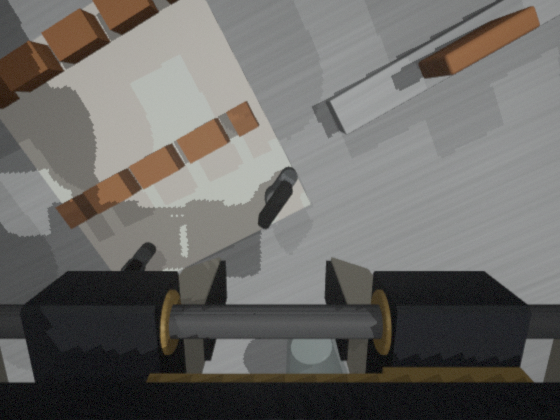

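Request:
play_rows:
  moves:
    - [[0,0,0,-6.7,0],[0,0,0,-6.7,0],[0,0,0,-6.7,0],[0,0.045,-0.018,0,0],[0,0.045,-0.018,0,0],[0,0.045,-0.018,0,0],[0,0.045,-0.018,0,0],[0,0.045,-0.018,0,0],[0,0.045,-0.018,0,0],[0,0.045,-0.018,0,0]]

```text
time: 16.9
tool_pos: [0.4861, 0.1715, 0.172]
tool_rot: [-0.006, 1.537, -0.106]
contact_force: [1.1, 0.0, 0.1]
opening: 0.046
```

```bash
python3 - <<'E'
from fr import *
st();plan([.4768,.2218,.16],np.pi/2+np.radians(-5.76))
E
```

```text
tilt: tool x axis world [ 0.0333 -0.0036 -0.9994]
pos [0.4861 0.1715 0.172 ] yang 84.26 shift(now axes) [ 11.5  49.1 -14.7] mm; turn deg about tool x 0.02 open 0.046 F [1.1 0.  0.1] t 16.9
 shift if turned first [ 12.   49.1 -14.3]
```

Request:
play_rows:
  moves:
    - [[0.005,0.02,-0.006,0,-0.45],[0.005,0.02,-0.006,0,-0.45],[0,0.009,-0.003,0,-0.45],[0,0,0,0,-0.45],[0,0,0,0,-0.45],[0,0,0,0,-0.45],[0,0,0,0,-0.45],[0,0,0,0,-0.45],[0,0,0,0,-0.45],[0,0,0,0,-0.45]]

```text
time: 17.9
tool_pos: [0.4748, 0.2257, 0.1628]
tool_rot: [0.033, 1.535, -0.069]
contact_force: [0.4, -0.6, -0.5]
opening: 0.0253
```

```bash
python3 - <<'E'
from fr import *
st();plan([.4768,.2218,.026],np.pi/2+np.radians(-5.76))
im=snap('wrist','w8.png')
E
```

```text
tilt: tool x axis world [ 0.0353 -0.0024 -0.9994]
pos [0.4748 0.2257 0.1628] yang 84.15 shift(now axes) [136.8  -3.9  -2.5] mm; turn deg about tool x -0.09 open 0.0253 F [ 0.4 -0.6 -0.5] t 17.9
 shift if turned first [136.8  -3.7   2.3]
```

View pics/w8.png

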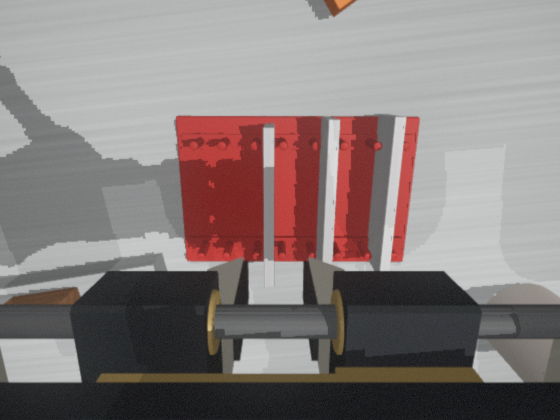

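```bash
python3 - <<'E'
from fr import *
c=robot.get_calibration('wrist')
for t,b in [((268.5,125),(268.5,286)),((331,118),(327.5,262)),((399,117),(384,262))]:
    print(onz(c,t,.051).round(4),onz(c,b,.051).round(4))
# triangulate height of A's and B's near ends using w2 view? camera 'view' of w2
c2=dict(mtx=c['mtx'],view=np.load('cal_w2.npy'))
for u2,u8 in [((248,32.3),(268.5,125)),((300.8,30),(331,118)),((353,32.3),(399,117))]:
    o1,d1=ray(c2,u2);o2,d2=ray(c,u8)
    A=np.stack([d1,-d2],1);k=np.linalg.lstsq(A,o2-o1,rcond=None)[0];print('tri',((o1+d1*k[0]+o2+d2*k[1])/2).round(4))
E
```

```text
[0.4127 0.2277 0.051 ] [0.5382 0.214  0.051 ]
[0.4124 0.2715 0.051 ] [0.5219 0.2626 0.051 ]
[0.4166 0.3185 0.051 ] [0.5265 0.3069 0.051 ]
tri [0.4133 0.2275 0.042 ]
tri [0.4129 0.2739 0.0411]
tri [0.4169 0.3204 0.0463]
```

Request:
play_rows:
  moves:
    - [[0.01,-0.002,-0.001,0,-0.45],[0.01,-0.002,-0.001,0,-0.45],[0.01,0,-0.001,0,-0.45],[0.01,0,0,0,-0.45],[0.01,0,0,0,-0.45],[0.01,0,0,0,-0.45],[0.01,0,0,0,-0.45],[0.01,0,0,0,-0.45],[0,0,0,0,-0.45],[0,0,0,0,-0.45]]

```text
time: 18.95
tool_pos: [0.4731, 0.2213, 0.0737]
tool_rot: [-0.006, 1.539, -0.108]
contact_force: [0.4, 0.5, 0.2]
opening: 0.0251
```

```bash
python3 - <<'E'
from fr import *
st();plan([.476,.2213,.026],np.pi/2+np.radians(-5.76))
E
```

```text
tilt: tool x axis world [ 0.0319 -0.0035 -0.9995]
pos [0.4731 0.2213 0.0737] yang 84.17 shift(now axes) [47.8  0.4  1.4] mm; turn deg about tool x -0.07 open 0.0251 F [0.4 0.5 0.2] t 18.95
 shift if turned first [47.7  0.3  2.9]
```

Request:
play_rows:
  moves:
    - [[0.009,0,0,0,-0.45],[0.009,0,0,0,-0.45],[0.009,0,0,0,-0.45],[0.009,0,0,0,-0.45],[0.008,0,0,0,-0.45],[0,0,0,0,-0.45],[0,0,0,0,-1],[0,0,0,0,-1],[0,0,0,0,-1],[0,0,0,0,-1]]
  grip_force: 25

```text
time: 19.95
tool_pos: [0.4755, 0.2214, 0.0268]
tool_rot: [0.02, 1.537, -0.082]
contact_force: [0.0, -0.6, -1.6]
opening: 0.008
```

```bash
python3 - <<'E'
from fr import *
st();plan([.476,.2213,.026],np.pi/2+np.radians(-5.76))
E
```

```text
tilt: tool x axis world [ 0.034  -0.0028 -0.9994]
pos [0.4755 0.2214 0.0268] yang 84.17 shift(now axes) [ 0.8 -0.   0.5] mm; turn deg about tool x -0.07 open 0.008 F [ 0.  -0.6 -1.6] t 19.95
 shift if turned first [ 0.8 -0.   0.6]
```

Request:
play_rows:
  moves:
    - [[-0.03,0,0,0,-1],[-0.04,0,0,0,-1],[-0.04,0,0,-3.9,-1],[-0.01,0,0,-3.9,-1],[0,-0.03,-0.001,0,-1],[0,-0.045,-0.003,0,-1],[0,-0.045,-0.003,0,-1],[0,-0.045,-0.003,0,-1],[0,-0.045,-0.003,0,-1],[0,-0.045,-0.003,0,-1]]

```text
time: 20.95
tool_pos: [0.4662, -0.0369, 0.1546]
tool_rot: [-0.086, 1.53, -0.035]
contact_force: [1.2, -0.3, -0.6]
opening: 0.0076
```

```bash
python3 - <<'E'
from fr import *
st();plan(F(0,-.023,.14),np.pi/2+q[2])
E
```

```text
tilt: tool x axis world [ 0.0409 -0.0014 -0.9992]
pos [ 0.4662 -0.0369  0.1546] yang 92.92 shift(now axes) [  14.8 -222.   -14.4] mm; turn deg about tool x 1.06 open 0.0076 F [ 1.2 -0.3 -0.6] t 20.95
 shift if turned first [  14.6 -222.3   -9.6]
```

Request:
play_rows:
  moves:
    - [[0,-0.042,-0.002,0.5,-1],[0,-0.042,-0.002,0.5,-1],[0,-0.042,-0.002,0,-1],[0,-0.042,-0.002,0,-1],[0,-0.03,-0.001,0,-1],[0,-0.01,-0.001,0,-1],[0,0,0,0,-1],[0,0,0,0,-1],[0,0,0,0,-1],[0,0,0,0,-1]]

```text
time: 21.95
tool_pos: [0.4615, -0.2553, 0.1565]
tool_rot: [-0.082, 1.527, -0.054]
contact_force: [-0.4, 0.1, -1.1]
opening: 0.008
```

```bash
python3 - <<'E'
from fr import *
st();plan(F(0,-.023,.024),np.pi/2+q[2])
im=snap('wrist','w9.png')
E
```

```text
tilt: tool x axis world [ 0.0436 -0.0024 -0.999 ]
pos [ 0.4615 -0.2553  0.1565] yang 91.61 shift(now axes) [132.5  -3.6  -3.6] mm; turn deg about tool x -0.25 open 0.008 F [-0.4  0.1 -1.1] t 21.95
 shift if turned first [132.5  -4.1   2.1]
```

View pics/w9.png

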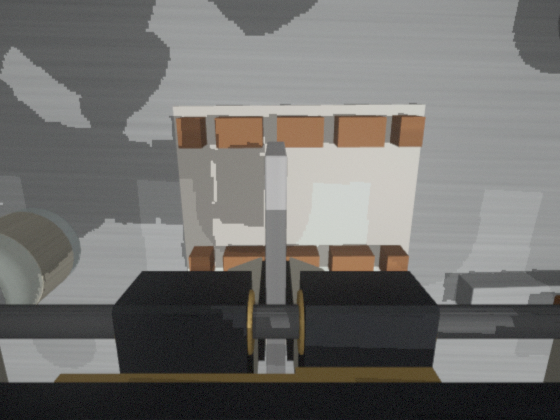

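Request:
play_rows:
  moves:
    - [[0.01,-0.002,-0.001,-0.2,-1],[0.01,-0.002,-0.001,0,-1],[0.01,0,-0.001,0,-1],[0.01,0,0,0,-1],[0.01,0,0,0,-1],[0.01,0,0,0,-1],[0.01,0,0,0,-1],[0.01,0,0,0,-1],[0,0,0,0,-1],[0,0,0,0,-1]]

```text
time: 23.0
tool_pos: [0.4618, -0.2577, 0.0677]
tool_rot: [-0.036, 1.53, -0.001]
contact_force: [-0.2, -0.0, -1.3]
opening: 0.008
```

```bash
python3 - <<'E'
from fr import *
st();plan(F(0,-.023,.024),np.pi/2+q[2])
im=snap('wrist','w10.png')
E
```

```text
tilt: tool x axis world [ 4.110e-02 -1.000e-04 -9.992e-01]
pos [ 0.4618 -0.2577  0.0677] yang 91.96 shift(now axes) [43.7 -1.7  0.1] mm; turn deg about tool x 0.1 open 0.008 F [-0.2 -0.  -1.3] t 23.0
 shift if turned first [43.7 -1.7  1.9]
```

View pics/w10.png

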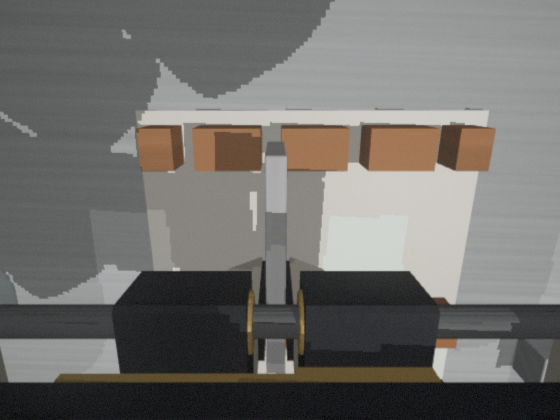

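Request:
play_rows:
  moves:
    - [[0.003,-0.001,0,0,-1],[0.004,-0.0007,0,0,-1],[0.005,0,0,0,-1],[0.005,0,0,0,-1],[0.005,0,0,0,-1],[0.005,0,0,0,-1],[0.005,0,0,0,-1],[0.004,0,0,0,-1],[0,0,0,0,-1],[0,0,0,0,-1]]

```text
time: 24.05
tool_pos: [0.464, -0.26, 0.0295]
tool_rot: [-0.067, 1.528, -0.033]
contact_force: [-1.0, 0.4, -1.6]
opening: 0.0081
```

```bash
python3 - <<'E'
from fr import *
st();plan(F(0,-.023,.024),np.pi/2+q[2])
E
```

```text
tilt: tool x axis world [ 0.0427 -0.0014 -0.9991]
pos [ 0.464  -0.26    0.0295] yang 91.96 shift(now axes) [ 5.5  0.7 -0.5] mm; turn deg about tool x 0.11 open 0.0081 F [-1.   0.4 -1.6] t 24.05
 shift if turned first [ 5.5  0.7 -0.2]
```

Request:
play_rows:
  moves:
    - [[0.003,0.0005,0,0,-1],[0,0,0,0,-1],[0,0,0,0,-0.5],[0,0,0,0,-0.5],[0,0,0,0,-0.5],[0,0,0,0,-0.5],[-0.045,0,0,0,-0.5],[-0.045,0,0,0,-0.5],[-0.04,0,0,0,-0.5],[0,0,0,0,-0.5]]

```text
time: 25.05
tool_pos: [0.4584, -0.2593, 0.1602]
tool_rot: [-0.039, 1.53, -0.005]
contact_force: [-0.4, 0.0, -0.0]
opening: 0.0228
```

```bash
python3 - <<'E'
from fr import *
st();plan([.4766,.2673,.15],np.pi/2+np.radians(-5.76))
im=snap('wrist','w11.png')
E
```

```text
tilt: tool x axis world [ 4.120e-02 -2.000e-04 -9.992e-01]
pos [ 0.4584 -0.2593  0.1602] yang 91.95 shift(now axes) [ 10.8 525.7  35.8] mm; turn deg about tool x 7.71 open 0.0228 F [-0.4  0.  -0. ] t 25.05
 shift if turned first [ 10.2 525.8 -34.7]
```

View pics/w11.png

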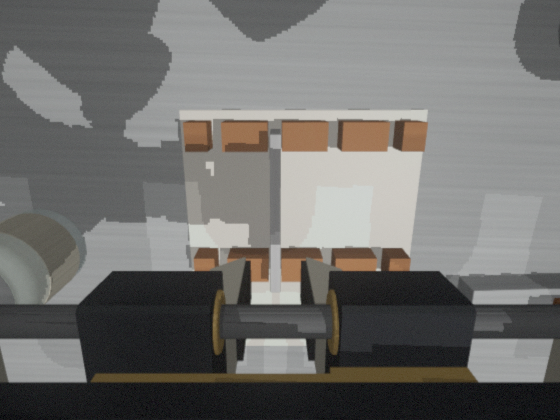

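Divider 1 is seated in slot 1 (column 275). Next is divider B.

Request:
play_rows:
  moves:
    - [[0,0,0,3.8,-0.5],[0,0,0,3.8,-0.5],[0,0.048,-0.003,0,-0.5],[0,0.048,-0.003,0,-0.5],[0,0.048,-0.003,0,-0.5],[0,0.048,-0.003,0,-0.5],[0,0.048,-0.003,0,-0.5],[0,0.048,-0.003,0,-0.5],[0,0.048,-0.003,0,-0.5],[0,0.048,-0.003,0,-0.5]]

```text
time: 26.1
tool_pos: [0.4689, 0.1349, 0.1474]
tool_rot: [0.358, 1.549, 0.241]
contact_force: [1.8, -1.5, 0.6]
opening: 0.0228
```

```bash
python3 - <<'E'
from fr import *
st();plan([.4766,.2673,.15],np.pi/2+np.radians(-5.76))
E
```

```text
tilt: tool x axis world [ 0.0215  0.0053 -0.9998]
pos [0.4689 0.1349 0.1474] yang 83.3 shift(now axes) [ -1.7 132.4  -7.8] mm; turn deg about tool x -0.94 open 0.0228 F [ 1.8 -1.5  0.6] t 26.1
 shift if turned first [ -2.6 132.5  -5.7]
```

Request:
play_rows:
  moves:
    - [[-0.001,0.04,-0.002,-0.5,-0.5],[-0.001,0.04,-0.002,-0.4,-0.5],[-0.001,0.035,-0.002,0,-0.5],[0,0.015,0,0,-0.5],[0,0,0,0,-0.5],[0,0,0,0,-0.5],[0,0,0,0,-0.5],[0,0,0,0,-0.5],[0,0,0,0,-0.5],[0,0,0,0,-0.5]]

```text
time: 27.1
tool_pos: [0.4714, 0.2694, 0.1419]
tool_rot: [0.032, 1.564, -0.066]
contact_force: [-1.0, 0.5, 0.4]
opening: 0.0227
```

```bash
python3 - <<'E'
from fr import *
st();plan([.4766,.2665,.026],np.pi/2+np.radians(-5.76))
im=snap('wrist','w12.png')
E
```

```text
tilt: tool x axis world [ 6.7e-03 -4.0e-04 -1.0e+00]
pos [0.4714 0.2694 0.1419] yang 84.42 shift(now axes) [116.   -2.4   4.7] mm; turn deg about tool x 0.18 open 0.0227 F [-1.   0.5  0.4] t 27.1
 shift if turned first [115.9  -2.4   5.5]
```

View pics/w12.png

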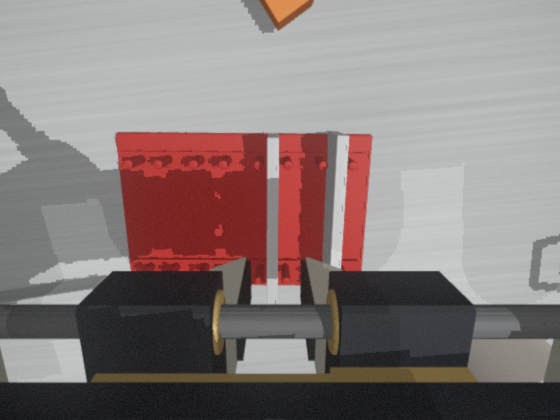

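```bash
python3 - <<'E'
from fr import *
c=robot.get_calibration('wrist')
for t,b in [((273,136),(272,302)),((342,136),(337.5,269))]:
    print(onz(c,t,.051).round(4),onz(c,b,.051).round(4))
E
```

```text
[0.4125 0.274  0.051 ] [0.5336 0.2611 0.051 ]
[0.417 0.319 0.051] [0.5115 0.3113 0.051 ]
```

Request:
play_rows:
  moves:
    - [[0.01,-0.001,0.002,0,-0.5],[0.01,-0.0007,0.002,0,-0.5],[0.012,0,0,0,-0.5],[0.012,0,0,0,-0.5],[0.012,0,0,0,-0.5],[0.012,0,0,0,-0.5],[0.01,0,0,0,-0.5],[0.008,0,0,0,-0.5],[0,0,0,0,-0.5],[0,0,0,0,-0.5]]

```text
time: 28.15
tool_pos: [0.476, 0.2658, 0.047]
tool_rot: [-0.243, 1.566, -0.341]
contact_force: [-0.0, -0.1, 0.1]
opening: 0.0229
```

```bash
python3 - <<'E'
from fr import *
st();plan([.4755,.2673,.026],np.pi/2+np.radians(-5.76))
E
```

```text
tilt: tool x axis world [ 0.0044 -0.0016 -1.    ]
pos [0.476  0.2658 0.047 ] yang 84.37 shift(now axes) [21.   1.4 -0.7] mm; turn deg about tool x 0.13 open 0.0229 F [-0.  -0.1  0.1] t 28.15
 shift if turned first [21.   1.4 -0.6]
```

Request:
play_rows:
  moves:
    - [[0.007,0.001,0,0,-0.5],[0.007,0.0005,0,0,-0.5],[0.006,0,0,0,-0.5],[0,0,0,0,-0.5],[0,0,0,0,-1],[0,0,0,0,-1],[0,0,0,0,-1],[0,0,0,0,-1],[0,0,0,0,-1],[0,0,0,0,-1]]

```text
time: 29.15
tool_pos: [0.4771, 0.2678, 0.0267]
tool_rot: [0.02, 1.564, -0.078]
contact_force: [0.6, 0.1, -1.8]
opening: 0.0077
```

```bash
python3 - <<'E'
from fr import *
st();plan([.4755,.2673,.026],np.pi/2+np.radians(-5.76))
E
```

```text
tilt: tool x axis world [ 6.9e-03 -5.0e-04 -1.0e+00]
pos [0.4771 0.2678 0.0267] yang 84.38 shift(now axes) [ 0.6 -0.7 -1.5] mm; turn deg about tool x 0.14 open 0.0077 F [ 0.6  0.1 -1.8] t 29.15
 shift if turned first [ 0.7 -0.7 -1.5]
```

Request:
play_rows:
  moves:
    - [[-0.03,0,0,0,-1],[-0.04,0,0,0,-1],[-0.04,0,0,-3.7,-1],[-0.01,0,0,-3.7,-1],[0,-0.03,-0.001,0,-1],[0,-0.045,-0.003,0,-1],[0,-0.045,-0.003,0,-1],[0,-0.045,-0.003,0,-1],[0,-0.045,-0.003,0,-1],[0,-0.045,-0.003,0,-1]]

```text
time: 30.15
tool_pos: [0.4697, 0.0093, 0.1521]
tool_rot: [-0.007, 1.56, 0.04]
contact_force: [0.6, -1.0, -1.2]
opening: 0.0079
```

Request:
play_rows:
  moves:
    - [[0,-0.042,-0.002,0,-1],[0,-0.042,-0.002,0,-1],[0,-0.042,-0.002,0,-1],[0,-0.042,-0.002,0,-1],[0,-0.03,-0.001,0,-1],[0,-0.01,-0.001,0,-1],[0,0,0,0,-1],[0,0,0,0,-1],[0,0,0,0,-1],[0,0,0,0,-1]]

```text
time: 31.15
tool_pos: [0.4667, -0.209, 0.1526]
tool_rot: [0.018, 1.559, 0.06]
contact_force: [0.1, 0.0, -1.5]
opening: 0.0078
```

```bash
python3 - <<'E'
from fr import *
st();plan(F(0.0015,.023,.025),np.pi/2+q[2])
E
```

```text
tilt: tool x axis world [ 1.140e-02  7.000e-04 -9.999e-01]
pos [ 0.4667 -0.209   0.1526] yang 92.41 shift(now axes) [127.5  -4.2  -4.5] mm; turn deg about tool x 0.56 open 0.0078 F [ 0.1  0.  -1.5] t 31.15
 shift if turned first [127.6  -4.2  -3. ]
```

Same pattern again: descend with correction.

Request:
play_rows:
  moves:
    - [[0.01,-0.002,-0.0015,0.5,-1],[0.01,-0.002,-0.0015,0,-1],[0.01,0,0,0,-1],[0.01,0,0,0,-1],[0.01,0,0,0,-1],[0.01,0,0,0,-1],[0.01,0,0,0,-1],[0.008,0,0,0,-1],[0,0,0,0,-1],[0,0,0,0,-1]]

```text
time: 32.15
tool_pos: [0.4641, -0.2106, 0.0661]
tool_rot: [0.272, 1.562, 0.308]
contact_force: [1.2, -0.6, -1.7]
opening: 0.0078
```

```bash
python3 - <<'E'
from fr import *
st();plan(F(0.0015,.023,.025),np.pi/2+q[2])
im=snap('wrist','w13.png')
E
```

```text
tilt: tool x axis world [ 0.0088  0.0028 -1.    ]
pos [ 0.4641 -0.2106  0.0661] yang 92.05 shift(now axes) [41.1 -2.8 -0.8] mm; turn deg about tool x 0.2 open 0.0078 F [ 1.2 -0.6 -1.7] t 32.15
 shift if turned first [41.1 -2.7 -0.4]
```

View pics/w13.png

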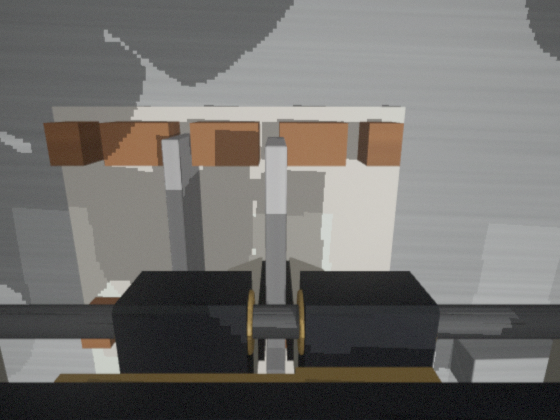

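Request:
play_rows:
  moves:
    - [[0.001,-0.002,0,0,-1],[0.001,-0.001,0,0,-1],[0.004,0,0,0,-1],[0.005,0,0,0,-1],[0,0,0,0,-1],[0,0,0,0,-1],[0,0,0,0,-1],[0,0,0,0,-1],[0,0,0,0,-1],[0,0,0,0,-1]]

```text
time: 33.2
tool_pos: [0.4652, -0.2144, 0.0557]
tool_rot: [0.043, 1.559, 0.079]
contact_force: [-0.8, -0.4, -1.1]
opening: 0.0076
```

```bash
python3 - <<'E'
from fr import *
st();plan(F(0.0015,.023,.025),np.pi/2+q[2])
E
```

```text
tilt: tool x axis world [ 1.160e-02  9.000e-04 -9.999e-01]
pos [ 0.4652 -0.2144  0.0557] yang 92.06 shift(now axes) [30.7  1.1 -1.8] mm; turn deg about tool x 0.2 open 0.0076 F [-0.8 -0.4 -1.1] t 33.2
 shift if turned first [30.7  1.1 -1.4]
```

Request:
play_rows:
  moves:
    - [[0.004,0.0007,-0.001,0,-1],[0.005,0,0,0,-1],[0.006,0,0,0,-1],[0.006,0,0,0,-1],[0.006,0,0,0,-1],[0,0,0,0,-1],[0,0,0,0,-1],[0,0,0,0,-1],[0,0,0,0,-1],[0,0,0,0,-1]]

```text
time: 34.2
tool_pos: [0.4644, -0.2136, 0.026]
tool_rot: [0.067, 1.56, 0.103]
contact_force: [-0.2, 0.4, -0.9]
opening: 0.0077
```

```bash
python3 - <<'E'
from fr import *
st();plan(F(0.0015,.023,.025),np.pi/2+q[2])
E
```

```text
tilt: tool x axis world [ 0.0112  0.0012 -0.9999]
pos [ 0.4644 -0.2136  0.026 ] yang 92.06 shift(now axes) [ 1.   0.3 -0.6] mm; turn deg about tool x 0.2 open 0.0077 F [-0.2  0.4 -0.9] t 34.2
 shift if turned first [ 1.   0.3 -0.6]
```

Now release and rise, then head for divider C (0.4796, 0.3130).

Request:
play_rows:
  moves:
    - [[0,0,0,0,-0.5],[0,0,0,0,-0.5],[0,0,0,0,-0.5],[0,0,0,0,-0.5],[-0.045,0,0,0,-0.5],[-0.045,0,0,0,-0.5],[-0.04,0,0,0,-0.5],[0,0,0,3.9,-0.5],[0,0,0,3.9,-0.5],[0,0,0,0,-0.5]]

```text
time: 35.2
tool_pos: [0.4633, -0.214, 0.1621]
tool_rot: [0.128, 1.558, 0.024]
contact_force: [0.3, 0.0, -0.5]
opening: 0.0231
```

```bash
python3 - <<'E'
from fr import *
st();plan([.4785,.313,.15],np.pi/2+np.radians(-5.76))
im=snap('wrist','w14.png')
E
```

```text
tilt: tool x axis world [ 1.250e-02  3.000e-04 -9.999e-01]
pos [ 0.4633 -0.214   0.1621] yang 84.0 shift(now axes) [ 12.5 525.7 -40.1] mm; turn deg about tool x -0.24 open 0.0231 F [ 0.3  0.  -0.5] t 35.2
 shift if turned first [ 12.1 525.9 -37.7]
```

View pics/w14.png

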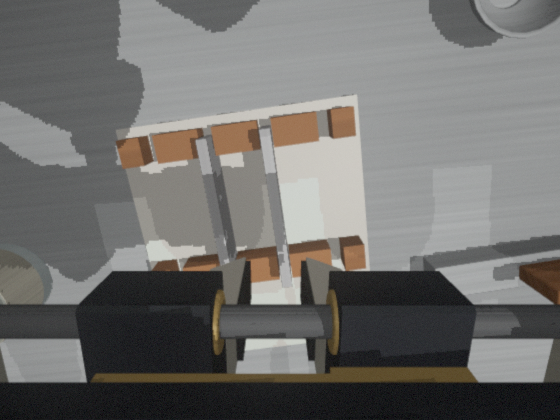

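Two dividers now sit in slots 1 and 2 (columns about 205–230 and 265–285).

Request:
play_rows:
  moves:
    - [[0,0.048,-0.003,0,-0.5],[0,0.048,-0.003,0,-0.5],[0,0.048,-0.003,0,-0.5],[0,0.048,-0.003,0,-0.5],[0,0.048,-0.003,0,-0.5],[0,0.048,-0.003,0,-0.5],[0,0.048,-0.003,0,-0.5],[0,0.048,-0.003,0,-0.5],[0,0.03,-0.003,0,-0.5],[0,0,0,0,-0.5]]

```text
time: 36.25
tool_pos: [0.4751, 0.2144, 0.157]
tool_rot: [0.099, 1.565, 0.01]
contact_force: [-0.6, 0.4, 0.3]
opening: 0.0232
```

```bash
python3 - <<'E'
from fr import *
st();plan([.4785,.313,.15],np.pi/2+np.radians(-5.76))
E
```

```text
tilt: tool x axis world [ 5.8e-03  1.0e-04 -1.0e+00]
pos [0.4751 0.2144 0.157 ] yang 84.9 shift(now axes) [ 7.1 98.5 -5.4] mm; turn deg about tool x 0.66 open 0.0232 F [-0.6  0.4  0.3] t 36.25
 shift if turned first [ 7.  98.5 -6.5]
```

Request:
play_rows:
  moves:
    - [[0.003,0.04,-0.002,0.6,-0.5],[0.003,0.04,-0.002,0,-0.5],[0,0.018,-0.002,0,-0.5],[0,0,0,0,-0.5],[0,0,0,0,-0.5],[0,0,0,0,-0.5],[0,0,0,0,-0.5],[0,0,0,0,-0.5],[0,0,0,0,-0.5],[0,0,0,0,-0.5]]

```text
time: 37.25
tool_pos: [0.4784, 0.3077, 0.1477]
tool_rot: [-1.526, 1.565, -1.623]
contact_force: [-0.1, 0.1, 0.7]
opening: 0.0227
```

```bash
python3 - <<'E'
from fr import *
st();plan([.4785,.313,.026],np.pi/2+np.radians(-5.76))
im=snap('wrist','w15.png')
E
```

```text
tilt: tool x axis world [-3.0e-04 -5.9e-03 -1.0e+00]
pos [0.4784 0.3077 0.1477] yang 84.46 shift(now axes) [121.6   6.   -0.4] mm; turn deg about tool x 0.22 open 0.0227 F [-0.1  0.1  0.7] t 37.25
 shift if turned first [121.7   5.3  -0.4]
```

View pics/w15.png

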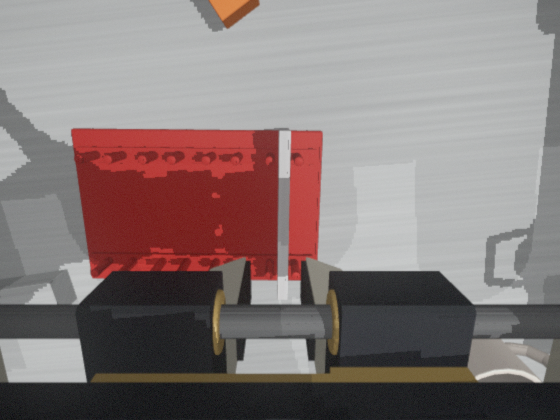

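```bash
python3 - <<'E'
from fr import *
c=robot.get_calibration('wrist')
for t,b in [((285,130),(283,298))]:
    print(onz(c,t,.051).round(4),onz(c,b,.051).round(4))
E
```

```text
[0.4161 0.32   0.051 ] [0.5403 0.3072 0.051 ]
```

Request:
play_rows:
  moves:
    - [[0.01,0.002,0,0.2,-0.5],[0.01,0.002,0,0,-0.5],[0.012,0.001,0,0,-0.5],[0.012,0,0,0,-0.5],[0.012,0,0,0,-0.5],[0.012,0,0,0,-0.5],[0.012,0,0,0,-0.5],[0.008,0,0,0,-0.5],[0,0,0,0,-0.5],[0,0,0,0,-0.5]]

```text
time: 38.3
tool_pos: [0.4776, 0.3122, 0.0495]
tool_rot: [-1.944, 1.562, -2.044]
contact_force: [-0.7, -0.1, 1.0]
opening: 0.023
```

```bash
python3 - <<'E'
from fr import *
st();plan([.4785,.313,.026],np.pi/2+np.radians(-5.76))
E
```

```text
tilt: tool x axis world [-0.0039 -0.0076 -1.    ]
pos [0.4776 0.3122 0.0495] yang 84.28 shift(now axes) [23.5  1.1  0.9] mm; turn deg about tool x 0.04 open 0.023 F [-0.7 -0.1  1. ] t 38.3
 shift if turned first [23.5  0.9  0.9]
```

Request:
play_rows:
  moves:
    - [[0.007,0.0007,0,0,-0.5],[0.007,0.0005,0,0,-0.5],[0.007,0,0,0,-0.5],[0.001,0,0,0,-0.5],[0,0,0,0,-1],[0,0,0,0,-1],[0,0,0,0,-1],[0,0,0,0,-1],[0,0,0,0,-1],[0,0,0,0,-1]]

```text
time: 39.3
tool_pos: [0.4785, 0.3137, 0.0271]
tool_rot: [-1.662, 1.564, -1.762]
contact_force: [1.0, 0.7, -1.3]
opening: 0.0077
```

```bash
python3 - <<'E'
from fr import *
st();plan([.4785,.313,.026],np.pi/2+np.radians(-5.76))
E
```

```text
tilt: tool x axis world [-0.0012 -0.0063 -1.    ]
pos [0.4785 0.3137 0.0271] yang 84.27 shift(now axes) [ 1.1 -0.7  0. ] mm; turn deg about tool x 0.03 open 0.0077 F [ 1.   0.7 -1.3] t 39.3
 shift if turned first [ 1.1 -0.7  0. ]
```

Gripped. Carry to slot 3, the same distance as before.

Request:
play_rows:
  moves:
    - [[-0.03,0,0,0,-1],[-0.04,0,0,0,-1],[-0.04,0,0,-3.7,-1],[-0.01,0,0,-3.7,-1],[0,-0.03,-0.001,0,-1],[0,-0.045,-0.003,0,-1],[0,-0.045,-0.003,0,-1],[0,-0.045,-0.003,0,-1],[0,-0.045,-0.003,0,-1],[0,-0.045,-0.003,0,-1]]

```text
time: 40.3
tool_pos: [0.4714, 0.0561, 0.1539]
tool_rot: [-1.196, 1.565, -1.151]
contact_force: [0.1, -0.6, -1.4]
opening: 0.0079
```

Request:
play_rows:
  moves:
    - [[0,-0.042,-0.002,0,-1],[0,-0.042,-0.002,0,-1],[0,-0.042,-0.002,0,-1],[0,-0.042,-0.002,0,-1],[0,-0.03,-0.001,0,-1],[0,-0.01,-0.001,0,-1],[0,0,0,0,-1],[0,0,0,0,-1],[0,0,0,0,-1],[0,0,0,0,-1]]

```text
time: 41.3
tool_pos: [0.4683, -0.1622, 0.1561]
tool_rot: [-0.92, 1.564, -0.88]
contact_force: [-0.1, 0.6, -1.5]
opening: 0.008
```

```bash
python3 - <<'E'
from fr import *
st();plan(F(0.0005,.069,.025),np.pi/2+q[2])
E
```

```text
tilt: tool x axis world [ 0.0043 -0.0052 -1.    ]
pos [ 0.4683 -0.1622  0.1561] yang 92.3 shift(now axes) [131.1  -4.2  -7.8] mm; turn deg about tool x 0.45 open 0.008 F [-0.1  0.6 -1.5] t 41.3
 shift if turned first [131.1  -4.9  -7.2]
```

Request:
play_rows:
  moves:
    - [[0.01,-0.002,-0.004,0.4,-1],[0.01,-0.002,-0.003,0,-1],[0.01,-0.001,-0.001,0,-1],[0.012,0,0,0,-1],[0.012,0,0,0,-1],[0.012,0,0,0,-1],[0.01,0,0,0,-1],[0.008,0,0,0,-1],[0,0,0,0,-1],[0,0,0,0,-1]]

```text
time: 42.3
tool_pos: [0.4581, -0.1652, 0.0629]
tool_rot: [-1.696, 1.568, -1.66]
contact_force: [-0.6, 0.1, -2.0]
opening: 0.0078
```

```bash
python3 - <<'E'
from fr import *
st();plan(F(0.0005,.069,.025),np.pi/2+q[2])
im=snap('wrist','w16.png')
E
```

```text
tilt: tool x axis world [-2.0e-04 -2.4e-03 -1.0e+00]
pos [ 0.4581 -0.1652  0.0629] yang 92.06 shift(now axes) [37.9 -2.2  3.1] mm; turn deg about tool x 0.21 open 0.0078 F [-0.6  0.1 -2. ] t 42.3
 shift if turned first [37.9 -2.2  3.1]
```

View pics/w16.png

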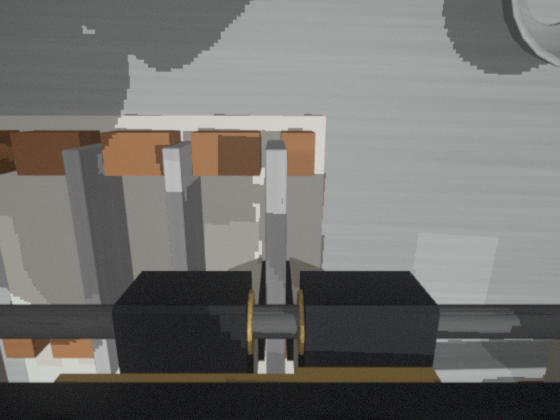

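Request:
play_rows:
  moves:
    - [[0.001,-0.0015,0.0015,0,-1],[0.001,-0.0007,0.0015,0,-1],[0.003,0,0,0,-1],[0.003,0,0,0,-1],[0,0,0,0,-1],[0,0,0,0,-1],[0,0,0,0,-1],[0,0,0,0,-1],[0,0,0,0,-1],[0,0,0,0,-1]]

```text
time: 43.35
tool_pos: [0.4626, -0.1681, 0.056]
tool_rot: [-0.967, 1.566, -0.931]
contact_force: [0.0, -0.7, -1.1]
opening: 0.0081
```

```bash
python3 - <<'E'
from fr import *
st();plan(F(0.0005,.069,.025),np.pi/2+q[2])
E
```

```text
tilt: tool x axis world [ 0.0032 -0.0042 -1.    ]
pos [ 0.4626 -0.1681  0.056 ] yang 92.07 shift(now axes) [30.9  0.9 -1.4] mm; turn deg about tool x 0.22 open 0.0081 F [ 0.  -0.7 -1.1] t 43.35
 shift if turned first [31.   0.8 -1.3]
```

Request:
play_rows:
  moves:
    - [[0.004,0.0006,0,0,-1],[0.005,0,0,0,-1],[0.006,0,0,0,-1],[0.006,0,0,0,-1],[0.006,0,0,0,-1],[0,0,0,0,-1],[0,0,0,0,-1],[0,0,0,0,-1],[0,0,0,0,-1],[0,0,0,0,-1]]

```text
time: 44.35
tool_pos: [0.4625, -0.1675, 0.0261]
tool_rot: [-1.035, 1.566, -0.999]
contact_force: [-0.4, 0.1, -2.0]
opening: 0.0078
```

```bash
python3 - <<'E'
from fr import *
st();plan(F(0.0005,.069,.025),np.pi/2+q[2])
E
```

```text
tilt: tool x axis world [ 0.0025 -0.0039 -1.    ]
pos [ 0.4625 -0.1675  0.0261] yang 92.07 shift(now axes) [ 1.1  0.2 -1.2] mm; turn deg about tool x 0.22 open 0.0078 F [-0.4  0.1 -2. ] t 44.35
 shift if turned first [ 1.1  0.2 -1.2]
```

Request:
play_rows:
  moves:
    - [[0,0,0,0,-0.5],[0,0,0,0,-0.5],[0,0,0,0,-0.5],[0,0,0,0,-0.5],[-0.045,0,0,0,-0.5],[-0.045,0,0,0,-0.4],[-0.045,0,0,0,0],[-0.02,0.02,0.03,0,0],[0,0.03,0.03,0,0],[0,0.03,0.03,0,0]]

```text
time: 45.35
tool_pos: [0.5497, -0.0852, 0.1886]
tool_rot: [-0.913, 1.566, -0.885]
contact_force: [-0.2, -0.7, -0.3]
opening: 0.0457
```

Request:
play_rows:
  moves:
    - [[0,0.03,0.02,0,0],[0,0.03,0.015,0,0],[0,0.03,0,0,0],[0,0,0,0,0],[0,0,0,0,0],[0,0,0,0,0],[0,0,0,0,0],[0,0,0,0,0],[0,0,0,0,0],[0,0,0,0,0]]

```text
time: 46.35
tool_pos: [0.586, 0.0094, 0.1887]
tool_rot: [-0.663, 1.563, -0.634]
contact_force: [-0.3, -0.5, 0.5]
opening: 0.0454
```

```bash
python3 - <<'E'
from fr import *
st();plan([.6,.01,.2],np.pi/2+q[2])
im=snap('wrist','w17.png'); np.save('w17v.npy',robot.get_calibration('wrist')['view'])
E
```

```text
tilt: tool x axis world [ 0.0063 -0.0046 -1.    ]
pos [0.586  0.0094 0.1887] yang 91.62 shift(now axes) [-11.3   0.1  14.1] mm; turn deg about tool x -0.23 open 0.0454 F [-0.3 -0.5  0.5] t 46.35
 shift if turned first [-11.3   0.1  14. ]
```

View pics/w17.png

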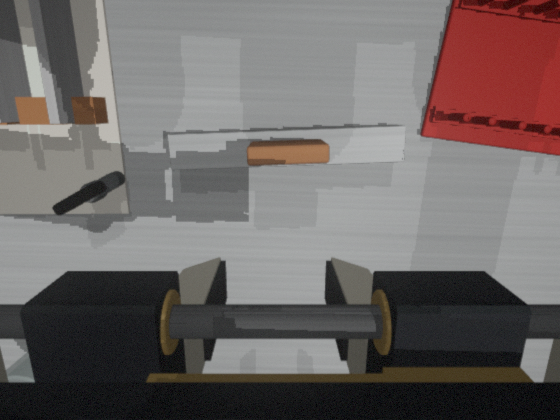

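```bash
python3 - <<'E'
import cv2
im=cv2.imread('pics/w17.png')
cv2.imwrite('pics/w17c.png',cv2.resize(im[110:180,155:420],None,fx=3,fy=6,interpolation=cv2.INTER_CUBIC))
E
```

```text
(no output)
```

View pics/w17c.png

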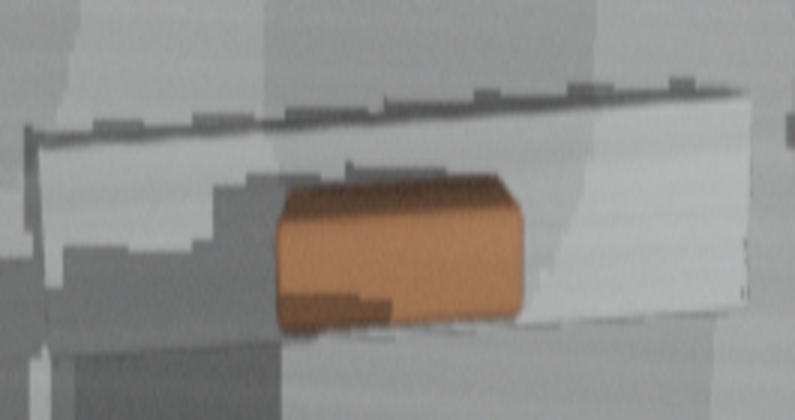

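```bash
python3 - <<'E'
from fr import *
cal=robot.get_calibration('wrist')
Z=lambda x,y:(x/3+155,y/6+110)
pts=[((-.015,-.1,.028),Z(38,147)),((-.015,.1,.028),Z(748,97)),((.015,.1,.028),Z(745,305)),((.015,-.1,.028),Z(46,354))]
q1,r1=fitframe(cal,pts,(.54,.01,0.)); print(q1,np.degrees(q1[2]),r1.round(2).tolist())
pts+=[((-.007,-.03,.076),Z(279,218)),((-.007,.03,.076),Z(521,207)),((.007,.03,.076),Z(520,317)),((.007,-.03,.076),Z(280,333))]
q2,r2=fitframe(cal,pts,(.54,.01,0.)); print(q2,np.degrees(q2[2]),r2.round(2).tolist())
np.save('se.npy',q2)
plan([q2[0],q2[1],.2],q2[2])
E
```

```text
[0.54165372 0.01662584 0.06278518] 3.5973260445345696 [[-1.48, -0.45], [1.32, -0.66], [0.03, 0.82], [-0.01, 0.64]]
[0.54161175 0.01689083 0.06146957] 3.521946830152368 [[-1.17, -0.65], [1.66, -0.54], [0.31, 0.93], [0.26, 0.44], [-2.31, 0.14], [0.67, -0.85], [0.85, 0.37], [-1.56, 0.42]]
pos [0.586  0.0095 0.1886] yang 91.63 shift(now axes) [-11.7   8.6 -44.1] mm; turn deg about tool x 88.11 open 0.0456 F [-0.5 -1.   0.5] t 46.4
 shift if turned first [-11.4 -43.8 -10.1]
```

Request:
play_rows:
  moves:
    - [[0,0,0,8.5,0],[0,0,0,8.5,0],[0,0,0,8.5,0],[0,0,0,8.5,0],[0,0,0,8.5,0],[0,0,0,8.5,0],[0,0,0,8.5,0],[0,0,0,8.5,0],[0,0,0,8.5,0],[0,0,0,8.5,0]]

```text
time: 47.4
tool_pos: [0.586, 0.0079, 0.1889]
tool_rot: [0.834, 1.563, -0.643]
contact_force: [0.4, -0.1, -0.8]
opening: 0.0456
```

```bash
python3 - <<'E'
from fr import *
q2=np.load('se.npy')
st();plan([q2[0],q2[1],.1],q2[2])
E
```

```text
tilt: tool x axis world [ 0.0065 -0.0049 -1.    ]
pos [0.586  0.0079 0.1889] yang 5.42 shift(now axes) [ 88.5 -43.8 -13.7] mm; turn deg about tool x 1.9 open 0.0456 F [ 0.4 -0.1 -0.8] t 47.4
 shift if turned first [ 88.9 -43.7 -11.7]
```

Request:
play_rows:
  moves:
    - [[0,-0.02,-0.006,1.9,0],[0,-0.022,-0.006,0,0],[0.015,0,0,0,-0.3],[0.02,0,0,0,-0.3],[0.01,0,0,0,-0.3],[0,0,0,0,-0.3],[0,0,0,0,-0.3],[0,0,0,0,-0.3],[0,0,0,0,-0.3],[0,0,0,0,-0.3]]

```text
time: 48.4
tool_pos: [0.5442, 0.0157, 0.1451]
tool_rot: [1.098, 1.557, -0.419]
contact_force: [0.4, -0.7, -0.1]
opening: 0.0323
```

```bash
python3 - <<'E'
from fr import *
q2=np.load('se.npy')
st();plan([q2[0],q2[1],.042],q2[2])
snap('wrist','w18.png'); np.save('w18v.npy',robot.get_calibration('wrist')['view'])
E
```

```text
tilt: tool x axis world [ 0.0125 -0.0056 -0.9999]
pos [0.5442 0.0157 0.1451] yang 3.08 shift(now axes) [103.1  -3.8  -2. ] mm; turn deg about tool x -0.44 open 0.0323 F [ 0.4 -0.7 -0.1] t 48.4
 shift if turned first [103.1  -2.5  -1.4]
```

View pics/w18.png

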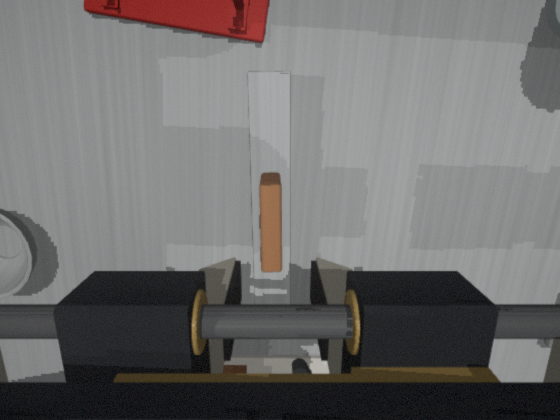

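```bash
python3 - <<'E'
from fr import *
q2=np.load('se.npy'); cal=robot.get_calibration('wrist')
c2,s2=np.cos(q2[2]),np.sin(q2[2])
G=lambda x,y,z:[q2[0]+c2*x-s2*y,q2[1]+s2*x+c2*y,z]
for p in [(-.015,.1,.028),(.015,.1,.028),(-.015,-.1,.028),(.015,-.1,.028),(0,.03,.076),(0,-.03,.076)]: print(p,proj(cal,G(*p)).round(1))
snap('top','top2.png')
im=cv2.imread('pics/top2.png'); cv2.imwrite('pics/top2c.png',cv2.resize(im[140:270,160:420],None,fx=3,fy=3,interpolation=cv2.INTER_CUBIC))
E
```

```text
(-0.015, 0.1, 0.028) [247.3  70.7]
(0.015, 0.1, 0.028) [290.8  70.4]
(-0.015, -0.1, 0.028) [254.4 324.8]
(0.015, -0.1, 0.028) [289.9 324.3]
(0, 0.03, 0.076) [270.3 184.1]
(0, -0.03, 0.076) [271.4 272.8]
```

View pics/top2c.png

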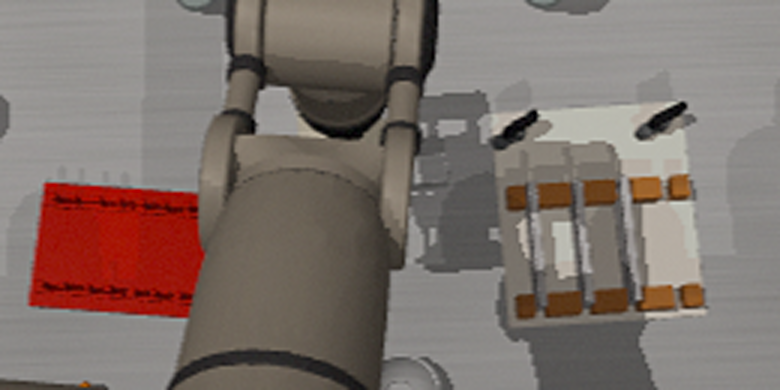

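Request:
play_rows:
  moves:
    - [[0.01,-0.0015,-0.001,-0.4,-0.3],[0.01,-0.001,-0.001,0,-0.3],[0.01,0,0,0,-0.3],[0.01,0,0,0,-0.3],[0.01,0,0,0,-0.3],[0.01,0,0,0,-0.3],[0.01,0,0,0,-0.3],[0,0,0,0,-0.3],[0,0,0,0,-0.3],[0,0,0,0,-0.3]]

```text
time: 49.5
tool_pos: [0.5412, 0.0174, 0.0672]
tool_rot: [0.997, 1.56, -0.513]
contact_force: [-0.1, -0.0, 0.4]
opening: 0.0321
```

```bash
python3 - <<'E'
from fr import *
q2=np.load('se.npy')
st();plan([q2[0],q2[1],.042],q2[2])
snap('wrist','w19.png')
E
```

```text
tilt: tool x axis world [ 0.0094 -0.0053 -0.9999]
pos [0.5412 0.0174 0.0672] yang 3.53 shift(now axes) [25.2  0.1  0.4] mm; turn deg about tool x 0.0 open 0.0321 F [-0.1 -0.   0.4] t 49.5
 shift if turned first [25.2  0.3  0.5]
```

View pics/w19.png

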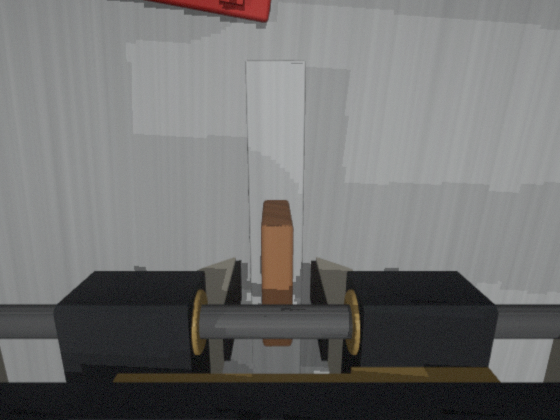

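The rib is centred between the fingers (column 277). Descend and grip.

Request:
play_rows:
  moves:
    - [[0.007,0,0,0,-0.3],[0.008,0,0,0,-0.3],[0.007,0,0,0,-0.3],[0.001,0,0,0,-0.3],[0,0,0,0,-1],[0,0,0,0,-1],[0,0,0,0,-1],[0,0,0,0,-1],[0,0,0,0,-1],[0,0,0,0,-1]]
  grip_force: 45

```text
time: 50.55
tool_pos: [0.5419, 0.0172, 0.0432]
tool_rot: [1.044, 1.558, -0.465]
contact_force: [-0.0, -0.1, -1.2]
opening: 0.0137
```

```bash
python3 - <<'E'
from fr import *
q2=np.load('se.npy')
st();plan([q2[0],q2[1],.042],q2[2])
print('target face',F(.087,0,.1))
E
```

```text
tilt: tool x axis world [ 0.011  -0.0055 -0.9999]
pos [0.5419 0.0172 0.0432] yang 3.52 shift(now axes) [ 1.2 -0.3  0.3] mm; turn deg about tool x -0.0 open 0.0137 F [-0.  -0.1 -1.2] t 50.55
 shift if turned first [ 1.2 -0.3  0.3]
target face [np.float64(0.549990317322667), np.float64(-0.23353739117136527), 0.1]
```

Request:
play_rows:
  moves:
    - [[-0.02,0,0,0,-1],[-0.035,0,0,0.9,-1],[-0.035,0,0,0.8,-1],[0,0,0.02,0,-1],[0,0,0.035,0,-1],[0,0,0.04,0,-1],[0,0,0.04,0,-1],[0,0,0.04,0,-1],[0,0,0.03,0,-1],[0,0,0,0,-1]]

```text
time: 51.55
tool_pos: [0.5451, -0.1928, 0.1344]
tool_rot: [0.788, 1.564, -0.748]
contact_force: [-0.4, 0.6, -4.2]
opening: 0.0137
```

```bash
python3 - <<'E'
from fr import *
st();plan(F(.086,0,.1),q[2])
E
```

```text
tilt: tool x axis world [ 0.0047 -0.0044 -1.    ]
pos [ 0.5451 -0.1928  0.1344] yang 2.0 shift(now axes) [34.6  2.3 40.7] mm; turn deg about tool x 0.14 open 0.0137 F [-0.4  0.6 -4.2] t 51.55
 shift if turned first [34.4  2.6 40.8]
```

Request:
play_rows:
  moves:
    - [[0,0.001,0.02,0.1,-1],[0,0.001,0.018,0,-1],[0,0,0,0,-1],[0.01,0,0,0,-1],[0.01,0,0,0,-1],[0.01,0,0,0,-1],[0,0,0,0,-1],[0,0,0,0,-1],[0,0,0,0,-1],[0,0,0,0,-1]]

```text
time: 52.55
tool_pos: [0.5468, -0.227, 0.0989]
tool_rot: [-2.441, 1.568, 2.307]
contact_force: [-0.1, -0.1, -4.6]
opening: 0.0138
```

```bash
python3 - <<'E'
from fr import *
st();plan(F(.086,0,.047),q[2])
snap('wrist','w20.png'); snap('top','top3.png')
im=cv2.imread('pics/top3.png'); cv2.imwrite('pics/top3c.png',cv2.resize(im[140:270,300:440],None,fx=5,fy=4,interpolation=cv2.INTER_CUBIC))
E
```

```text
tilt: tool x axis world [-0.0017  0.0019 -1.    ]
pos [ 0.5468 -0.227   0.0989] yang 2.02 shift(now axes) [51.9  2.   6.8] mm; turn deg about tool x 0.16 open 0.0138 F [-0.1 -0.1 -4.6] t 52.55
 shift if turned first [51.9  1.9  6.7]
```

View pics/w20.png

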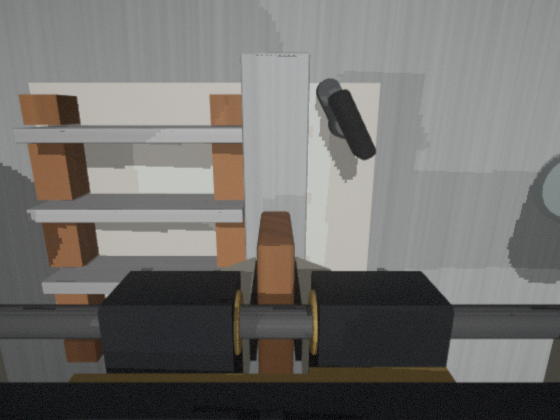

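View pics/top3c.png

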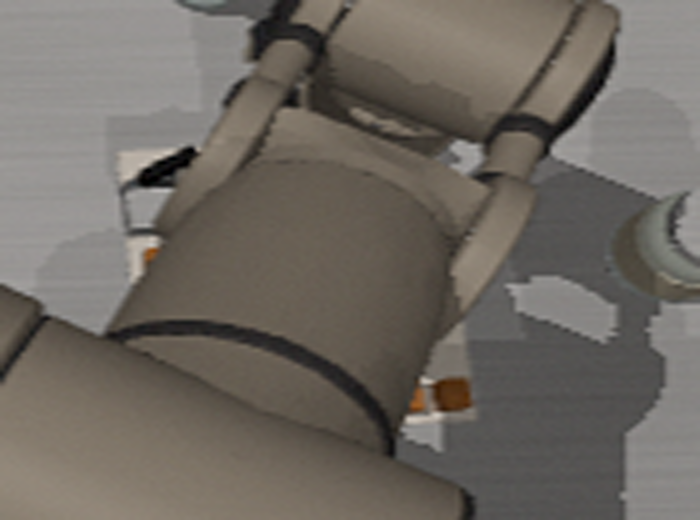

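Request:
play_rows:
  moves:
    - [[0.003,0.001,0.003,0.1,-1],[0.005,0.001,0.003,0,-1],[0.007,0,0,0,-1],[0.007,0,0,0,-1],[0.007,0,0,0,-1],[0.006,0,0,0,-1],[0,0,0,0,-1],[0,0,0,0,-1],[0,0,0,0,-1],[0,0,0,0,-1]]

```text
time: 53.65
tool_pos: [0.5491, -0.2337, 0.0606]
tool_rot: [-2.426, 1.568, 2.32]
contact_force: [-0.1, -0.4, -3.4]
opening: 0.0132
```

```bash
python3 - <<'E'
from fr import *
st();plan(F(.086,0,.047),q[2])
E
```

```text
tilt: tool x axis world [-0.0016  0.0018 -1.    ]
pos [ 0.5491 -0.2337  0.0606] yang 1.88 shift(now axes) [13.6 -0.1 -0.1] mm; turn deg about tool x 0.02 open 0.0132 F [-0.1 -0.4 -3.4] t 53.65
 shift if turned first [13.6 -0.1 -0.2]
```

Request:
play_rows:
  moves:
    - [[0.004,0,0,0,-1],[0.004,0,0,0,-1],[0.003,0,0,0,-1],[0,0,0,0,-1],[0,0,0,0,-1],[0,0,0,0,-1],[0,0,0,0,-1],[0,0,0,0,-1],[0,0,0,0,-1],[0,0,0,0,-1]]

```text
time: 54.65
tool_pos: [0.5496, -0.234, 0.0495]
tool_rot: [-2.988, 1.57, 1.757]
contact_force: [-0.4, 0.3, -3.5]
opening: 0.014
```

```bash
python3 - <<'E'
from fr import *
st();plan(F(.086,0,.047),q[2])
snap('wrist','w21.png')
im=cv2.imread('pics/w21.png'); cv2.imwrite('pics/w21c.png',cv2.resize(im[20:270,180:380],None,fx=4,fy=2.4,interpolation=cv2.INTER_CUBIC))
E
```

```text
tilt: tool x axis world [-2.e-04  9.e-04 -1.e+00]
pos [ 0.5496 -0.234   0.0495] yang 1.88 shift(now axes) [ 2.5 -0.6 -0.4] mm; turn deg about tool x 0.03 open 0.014 F [-0.4  0.3 -3.5] t 54.65
 shift if turned first [ 2.5 -0.6 -0.4]
```

View pics/w21c.png

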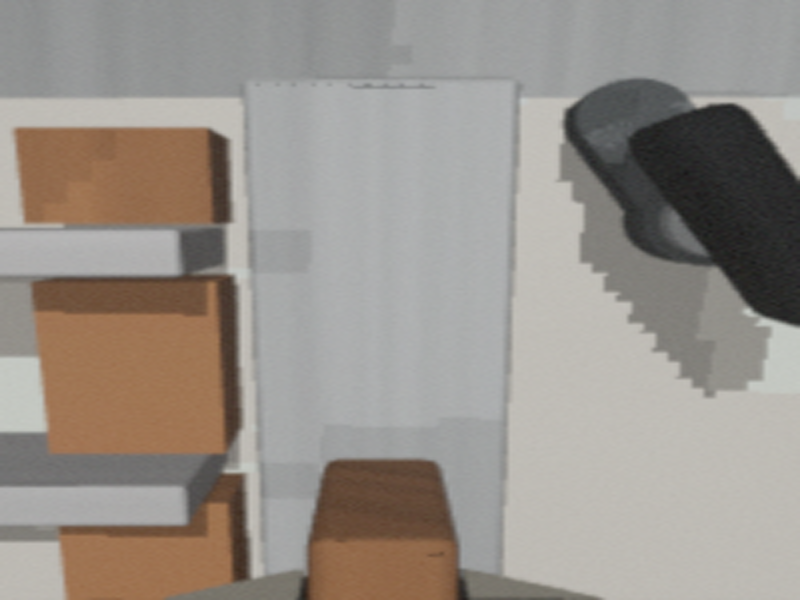

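```bash
python3 - <<'E'
from fr import *
cal=robot.get_calibration('wrist')
def Fi(P): d=np.array(P[:2])-q[:2]; return np.round([(c*d[0]+s*d[1])*1e3,(-s*d[0]+c*d[1])*1e3],1)
Z=lambda x,y:(x/4+180,y/2.4+20)
for n,u,z in [('bar L end',(246,80),.0343),('bar R end',(518,80),.0343),('bar L mid',(265,570),.0343),('bar R mid',(502,570),.0343),('plate end',(180,98),.004),('comb end inner',(15,128),.028),('comb end outer top',(208,128),.028),('comb2',(222,452),.028)]:
    print(n,Fi(onz(cal,Z(*u),z)))
E
```

```text
bar L end [71.5 98.9]
bar R end [100.8  98.9]
bar L mid [71.5  4.5]
bar R mid [101.2   4.5]
plate end [60.5 99.5]
comb end inner [44.7 91.4]
comb end outer top [66.5 91.4]
comb2 [66.2 28.3]
```

Request:
play_rows:
  moves:
    - [[0.001,0,0,0,-1],[0.0008,0,0,0,-1],[0,-0.001,0,0,-1],[0,-0.001,0,0,-1],[0,-0.001,0,0,-1],[0,0,0,0,-1],[0,0,0,0,-1],[0,0,0,0,-1],[0,0,0,0,-1],[0,0,0,0,-1]]

```text
time: 55.7
tool_pos: [0.5465, -0.2342, 0.0478]
tool_rot: [2.702, 1.57, 1.164]
contact_force: [-0.3, 0.0, -4.0]
opening: 0.0138
```

```bash
python3 - <<'E'
from fr import *
st();plan(F(.082,0,.047),q[2])
E
```

```text
tilt: tool x axis world [ 3.e-04  7.e-04 -1.e+00]
pos [ 0.5465 -0.2342  0.0478] yang 1.88 shift(now axes) [ 0.8 -1.4 -0.5] mm; turn deg about tool x 0.03 open 0.0138 F [-0.3  0.  -4. ] t 55.7
 shift if turned first [ 0.8 -1.4 -0.5]
```

Request:
play_rows:
  moves:
    - [[0.0005,-0.0008,0,0,-1],[0.0003,-0.0008,0,0,-1],[0,-0.0008,0,0,-1],[0,-0.001,0,0,-1],[0,-0.001,0,0,-1],[0,-0.001,0,0,-1],[0,0,0,0,-1],[0,0,0,0,-1],[0,0,0,0,-1],[0,0,0,0,-1]]

```text
time: 56.7
tool_pos: [0.5448, -0.2345, 0.0477]
tool_rot: [1.413, 1.561, -0.125]
contact_force: [3.4, -0.1, -2.8]
opening: 0.0137
```

```bash
python3 - <<'E'
from fr import *
st();plan(F(.082,0,.047),q[2])
E
```

```text
tilt: tool x axis world [ 0.0097 -0.0012 -1.    ]
pos [ 0.5448 -0.2345  0.0477] yang 1.86 shift(now axes) [ 0.7  0.2 -0.8] mm; turn deg about tool x 0.01 open 0.0137 F [ 3.4 -0.1 -2.8] t 56.7
 shift if turned first [ 0.7  0.2 -0.8]
```

Request:
play_rows:
  moves:
    - [[0.0005,-0.001,-0.0005,0,-1],[0.0005,-0.001,-0.0004,0,-1],[0.0005,-0.001,0,0,-1],[0,-0.001,0,0,-1],[0,0,0,0,-0.6],[0,0,0,0,-0.6],[0,0,0,0,-0.6],[0,0,0,0,-0.6],[0,0,0,0,-0.6],[0,0,0,0,-0.6]]

```text
time: 57.7
tool_pos: [0.5429, -0.2346, 0.0484]
tool_rot: [1.307, 1.554, -0.232]
contact_force: [1.3, 0.1, -0.3]
opening: 0.0182
```

```bash
python3 - <<'E'
from fr import *
st();plan(F(.082,0,.047),q[2])
snap('wrist','w22.png')
im=cv2.imread('pics/w22.png'); cv2.imwrite('pics/w22c.png',cv2.resize(im[20:270,180:380],None,fx=4,fy=2.4,interpolation=cv2.INTER_CUBIC))
E
```

```text
tilt: tool x axis world [ 0.016  -0.0038 -0.9999]
pos [ 0.5429 -0.2346  0.0484] yang 1.82 shift(now axes) [ 1.4  2.1 -0.8] mm; turn deg about tool x -0.04 open 0.0182 F [ 1.3  0.1 -0.3] t 57.7
 shift if turned first [ 1.4  2.1 -0.8]
```

View pics/w22c.png

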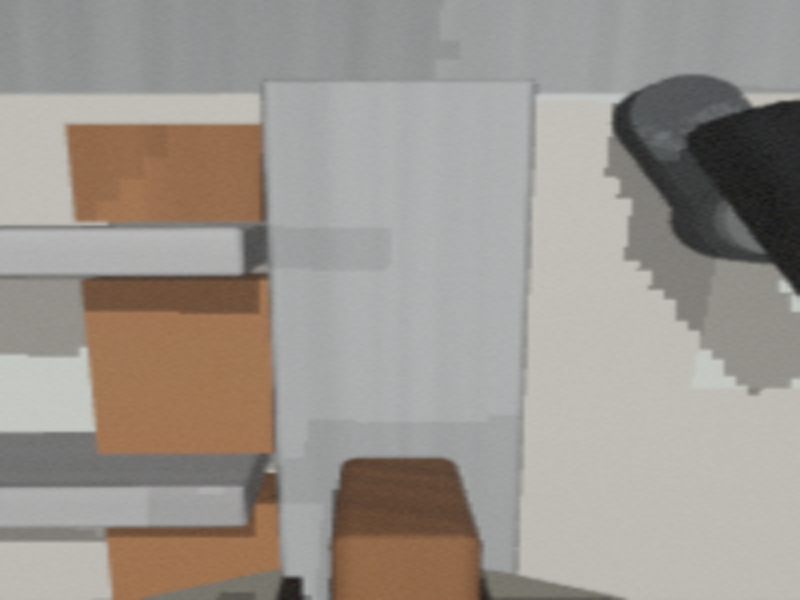

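Request:
play_rows:
  moves:
    - [[0,0.001,0,0,-0.4],[0,0.001,0,0,-0.4],[0,0,0,0,-0.4],[-0.02,0,0,0,-0.4],[-0.035,0,0,0,-0.4],[-0.04,0,0,0,-0.4],[-0.04,0,-0.03,0,-0.4],[0,0,-0.03,0,-0.4],[0,0,0,0,-0.4],[0,0,0,0,-0.4]]

```text
time: 58.75
tool_pos: [0.5404, -0.1731, 0.1878]
tool_rot: [1.363, 1.556, -0.177]
contact_force: [-0.3, -0.4, -0.3]
opening: 0.0277
```

```bash
python3 - <<'E'
from fr import *
st();plan(F(.127,-.075,.15),.5+q[2])
snap('wrist','w23.png')
E
```

```text
tilt: tool x axis world [ 0.0141 -0.0025 -0.9999]
pos [ 0.5404 -0.1731  0.1878] yang 1.74 shift(now axes) [ 38.9  47.4 135.5] mm; turn deg about tool x -28.76 open 0.0277 F [-0.3 -0.4 -0.3] t 58.75
 shift if turned first [ 37.8 -23.2 141.9]
```

View pics/w23.png

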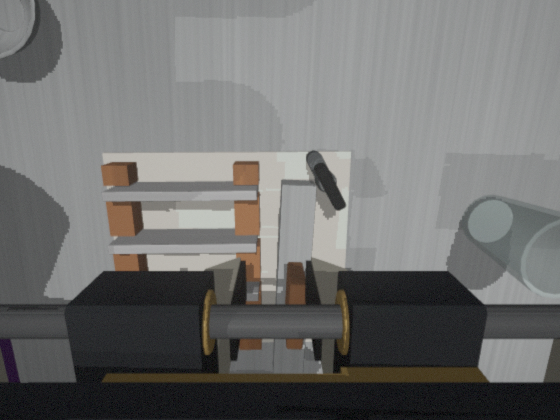

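The straightedge has moved since my last view: its end is now at (283–316,182), with a gap to the comb. That's either the announced disturbance or a drag on my retreat. I'll re-measure it.

```bash
python3 - <<'E'
from fr import *
im=cv2.imread('pics/w23.png'); cv2.imwrite('pics/w23c.png',cv2.resize(im[130:360,90:360],None,fx=2.9,fy=2.6,interpolation=cv2.INTER_CUBIC))
E
```

```text
(no output)
```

View pics/w23c.png

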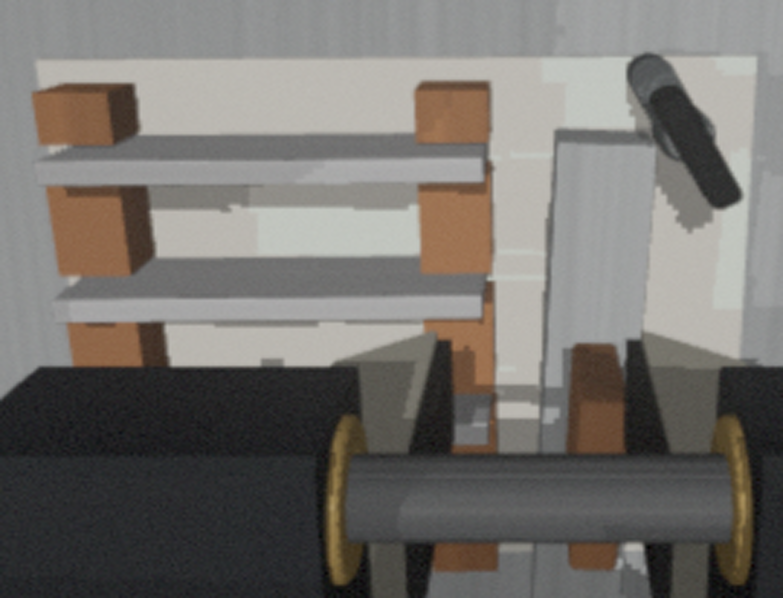

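```bash
python3 - <<'E'
from fr import *
cal=robot.get_calibration('wrist')
def Fi(P): d=np.array(P[:2])-q[:2]; return np.round([(c*d[0]+s*d[1])*1e3,(-s*d[0]+c*d[1])*1e3],1)
Z=lambda x,y:(x/2.9+90,y/2.6+130)
for n,u,z in [('L end',(556,141),.032),('R end',(655,141),.032),('L mid',(541,440),.032),('L far',(535,560),.032),('rib +y L',(572,385),.08),('rib +yR',(625,385),.08),('rib -y L',(570,570),.08),('rib -yR',(622,570),.08)]:
    print(n,Fi(onz(cal,Z(*u),z)))
E
```

```text
L end [86.2 75.3]
R end [115.5  75.2]
L mid [ 81.5 -34.3]
L far [ 79.4 -84.5]
rib +y L [89.2 10.3]
rib +yR [103.5  10.1]
rib -y L [ 89.  -54.4]
rib -yR [103.9 -54.6]
```

```bash
python3 - <<'E'
from fr import *
plan(F(.0965,-.024,.13),q[2]-np.radians(2.4))
E
```

```text
pos [ 0.5401 -0.173   0.1873] yang 1.72 shift(now axes) [57.8 16.9 84.6] mm; turn deg about tool x 2.26 open 0.0275 F [-0.1 -0.1  0.1] t 58.8
 shift if turned first [57.3 21.  84. ]
```

Request:
play_rows:
  moves:
    - [[0,0.006,0.02,2.2,-0.3],[0,0.007,0.03,0,-0.3],[0,0.006,0.03,0,-0.3],[0.015,0,0,0,-0.3],[0.02,0,0,0,-0.3],[0.015,0,0,0,-0.3],[0,0,0,0,-0.3],[0,0,0,0,-0.3],[0,0,0,0,-0.3],[0,0,0,0,-0.3]]

```text
time: 59.8
tool_pos: [0.5571, -0.2639, 0.1296]
tool_rot: [1.941, 1.566, 0.353]
contact_force: [-0.0, -0.0, 0.5]
opening: 0.0324
```

```bash
python3 - <<'E'
from fr import *
st();plan(F(.0965,-.024,.0465),q[2]-np.radians(2.4))
snap('wrist','w24.png')
E
```

```text
tilt: tool x axis world [ 0.0041  0.0015 -1.    ]
pos [ 0.5571 -0.2639  0.1296] yang -1.0 shift(now axes) [83.2  2.7 -6.6] mm; turn deg about tool x -0.45 open 0.0324 F [-0.  -0.   0.5] t 59.8
 shift if turned first [83.1  3.1 -6.7]
```

View pics/w24.png

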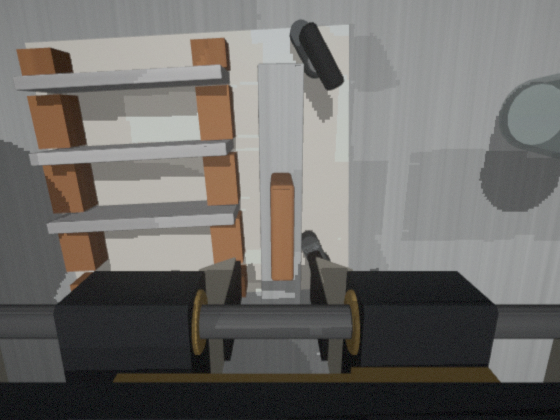

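```bash
python3 - <<'E'
from fr import *
cal=robot.get_calibration('wrist')
def Fi(P): d=np.array(P[:2])-q[:2]; return np.round([(c*d[0]+s*d[1])*1e3,(-s*d[0]+c*d[1])*1e3],1)
pts=[((-.015,.1,.032),(259,66)),((.015,.1,.032),(303,66)),((-.007,.03,.08),(271,190)),((.007,.03,.08),(292.5,190)),((-.007,-.03,.08),(271.5,278)),((.007,-.03,.08),(293,278)),((-.015,.0,.032),(260.5,215))]
g,r=fitframe(cal,pts,(.56,-.26,0)); print(g,np.degrees(g[2]),Fi(g),r.round(1).tolist())
np.save('se2.npy',g)
plan([g[0],g[1],.0465],g[2])
E
```

```text
[ 0.56112284 -0.26067248 -0.01505371] -0.8625142611888612 [ 97.2 -27.5] [[-1.4, -0.1], [1.4, -0.3], [-0.7, -1.9], [2.3, -2.0], [-0.6, 6.1], [0.7, 6.0], [-0.6, 0.9]]
pos [ 0.5572 -0.2639  0.1298] yang -0.99 shift(now axes) [83.3  3.5 -3.1] mm; turn deg about tool x -0.13 open 0.0322 F [-0.6 -0.2  0.6] t 59.85
 shift if turned first [83.3  3.9 -3.3]
```

```bash
python3 - <<'E'
from fr import *
cal=robot.get_calibration('wrist')
def Fi(P): d=np.array(P[:2])-q[:2]; return np.round([(c*d[0]+s*d[1])*1e3,(-s*d[0]+c*d[1])*1e3],1)
pts=[((-.015,.1,.032),(259,66)),((.015,.1,.032),(303,66)),((-.007,.03,.08),(271,190)),((.007,.03,.08),(292.5,190))]
g,r=fitframe(cal,pts,(.56,-.26,0)); print(g,np.degrees(g[2]),Fi(g),r.round(1).tolist())
g[2]=np.radians(-.8)
np.save('se2.npy',g)
plan([g[0],g[1],.0465],g[2])
E
```

```text
[ 0.56051705 -0.26131932 -0.02055038] -1.1774499745719798 [ 96.6 -28.1] [[-1.4, 0.8], [1.3, 1.0], [-1.5, -0.8], [1.6, -0.8]]
pos [ 0.5572 -0.2639  0.1298] yang -0.99 shift(now axes) [83.3  2.9 -2.5] mm; turn deg about tool x -0.19 open 0.0322 F [-0.6 -0.2  0.6] t 59.85
 shift if turned first [83.3  3.3 -2.6]
```

Request:
play_rows:
  moves:
    - [[0.008,0.0015,-0.002,0,-0.3],[0.01,0.0015,-0.002,0,-0.3],[0.01,0,0,0,-0.3],[0.01,0,0,0,-0.3],[0.01,0,0,0,-0.3],[0.01,0,0,0,-0.3],[0.01,0,0,0,-0.3],[0,0,0,0,-0.3],[0,0,0,0,-0.3],[0,0,0,0,-0.3]]

```text
time: 60.85
tool_pos: [0.5609, -0.2588, 0.0555]
tool_rot: [1.962, 1.567, 0.375]
contact_force: [0.7, 0.8, 0.4]
opening: 0.0322
```

```bash
python3 - <<'E'
from fr import *
g=np.load('se2.npy')
st();plan([g[0],g[1],.0465],g[2])
E
```

```text
tilt: tool x axis world [ 0.004   0.0016 -1.    ]
pos [ 0.5609 -0.2588  0.0555] yang -0.94 shift(now axes) [ 9.  -0.4  2.5] mm; turn deg about tool x -0.14 open 0.0322 F [0.7 0.8 0.4] t 60.85
 shift if turned first [ 9.  -0.3  2.5]
```

Request:
play_rows:
  moves:
    - [[0.004,0,0.001,0,-0.3],[0.004,0,0.001,0,-0.3],[0,0,0,0,-0.3],[0,0,0,0,-1],[0,0,0,0,-1],[0,0,0,0,-1],[0,0,0,0,-1],[0,0,0,0,-1],[0,0,0,0,-1],[0,0,0,0,-1]]

```text
time: 61.85
tool_pos: [0.5616, -0.2617, 0.0485]
tool_rot: [1.56, 1.564, -0.027]
contact_force: [-0.5, 0.0, -0.2]
opening: 0.0139
```

```bash
python3 - <<'E'
from fr import *
g=np.load('se2.npy')
st();plan([g[0],g[1],.0465],g[2])
E
```

```text
tilt: tool x axis world [ 6.5e-03 -2.0e-04 -1.0e+00]
pos [ 0.5616 -0.2617  0.0485] yang -0.94 shift(now axes) [ 1.9 -1.1 -0.4] mm; turn deg about tool x -0.14 open 0.0139 F [-0.5  0.  -0.2] t 61.85
 shift if turned first [ 2.  -1.1 -0.4]
```

Request:
play_rows:
  moves:
    - [[-0.01,0,0,0,-1],[-0.02,0,0,0,-1],[-0.015,0,0,-1.4,-1],[0,0,0,-1.4,-1],[0,0,0,0,-1],[0,0,0,0,-1],[0,0,0,0,-1],[0,0,0,0,-1],[0,0,0,0,-1],[0,0,0,0,-1]]

```text
time: 62.85
tool_pos: [0.5584, -0.2597, 0.0913]
tool_rot: [-2.785, 1.565, 1.961]
contact_force: [0.0, -0.3, -3.5]
opening: 0.0142
```

```bash
python3 - <<'E'
from fr import *
st();plan(F(.086,0,.06),q[2])
E
```

```text
tilt: tool x axis world [-0.0023  0.0055 -1.    ]
pos [ 0.5584 -0.2597  0.0913] yang 1.93 shift(now axes) [ 31.4  -8.5 -26.2] mm; turn deg about tool x 0.07 open 0.0142 F [ 0.  -0.3 -3.5] t 62.85
 shift if turned first [ 31.3  -8.6 -26.4]
```

Request:
play_rows:
  moves:
    - [[0,-0.004,-0.012,0,-1],[0,-0.004,-0.012,0,-1],[0,0,0,0,-1],[0.008,0,0,0,-1],[0.008,0,0,0,-1],[0.008,0,0,0,-1],[0,0,0,0,-1],[0,0,0,0,-1],[0,0,0,0,-1],[0,0,0,0,-1]]

```text
time: 63.85
tool_pos: [0.5484, -0.2334, 0.0644]
tool_rot: [-2.665, 1.564, 2.081]
contact_force: [-0.3, 0.9, -3.3]
opening: 0.0138
```

```bash
python3 - <<'E'
from fr import *
st();plan(F(.086,0,.0485),q[2])
snap('wrist','w25.png')
im=cv2.imread('pics/w25.png'); cv2.imwrite('pics/w25c.png',cv2.resize(im[20:270,180:380],None,fx=4,fy=2.4,interpolation=cv2.INTER_CUBIC))
E
```

```text
tilt: tool x axis world [-0.0035  0.0062 -1.    ]
pos [ 0.5484 -0.2334  0.0644] yang 1.93 shift(now axes) [15.9  0.6  0.3] mm; turn deg about tool x 0.08 open 0.0138 F [-0.3  0.9 -3.3] t 63.85
 shift if turned first [15.9  0.6  0.2]
```

View pics/w25c.png

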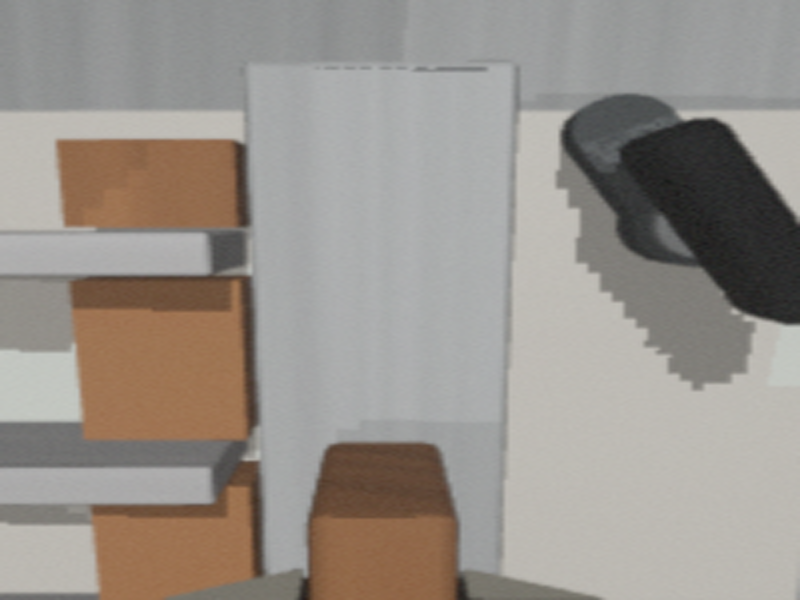

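```bash
cat >> fr.py <<'E'
def Fi(P): d=np.array(P[:2])-q[:2]; return np.round([(c*d[0]+s*d[1])*1e3,(-s*d[0]+c*d[1])*1e3],1)
E
python3 - <<'E'
from fr import *
cal=robot.get_calibration('wrist')
Z=lambda x,y:(x/4+180,y/2.4+20)
h=.0644-.0445+.028
for n,u,z in [('bar L end',(247,63),h),('bar R end',(518,63),h),('bar L mid',(265,570),h),('bar R mid',(502,570),h),('plate end',(180,109),.004),('comb end outer top',(236,141),.028),('comb2',(248,438),.028)]:
    print(n,Fi(onz(cal,Z(*u),z)))
E
```

```text
bar L end [ 70.2 102.7]
bar R end [ 99.6 102.7]
bar L mid [70.1  4.6]
bar R mid [100.1   4.7]
plate end [ 57. 100.]
comb end outer top [66.8 91.1]
comb2 [66.8 28.4]
```

Request:
play_rows:
  moves:
    - [[0.003,0.0005,0.0015,0,-1],[0.004,0,0.0015,0,-1],[0.004,0,0,0,-1],[0.003,0,0,0,-1],[0,0,0,0,-1],[0,0,0,0,-1],[0,0,0,0,-1],[0,0,0,0,-1],[0,0,0,0,-1],[0,0,0,0,-1]]

```text
time: 64.9
tool_pos: [0.5494, -0.2368, 0.0498]
tool_rot: [-2.775, 1.565, 1.972]
contact_force: [-0.5, -0.1, -3.9]
opening: 0.0135
```

```bash
python3 - <<'E'
from fr import *
st();plan(F(.082,-.003,.0485),q[2])
snap('wrist','w26.png')
im=cv2.imread('pics/w26.png'); cv2.imwrite('pics/w26c.png',cv2.resize(im[20:270,180:380],None,fx=4,fy=2.4,interpolation=cv2.INTER_CUBIC))
E
```

```text
tilt: tool x axis world [-0.0023  0.0055 -1.    ]
pos [ 0.5494 -0.2368  0.0498] yang 1.93 shift(now axes) [ 1.3 -4.3 -0.3] mm; turn deg about tool x 0.08 open 0.0135 F [-0.5 -0.1 -3.9] t 64.9
 shift if turned first [ 1.3 -4.3 -0.3]
```

View pics/w26c.png

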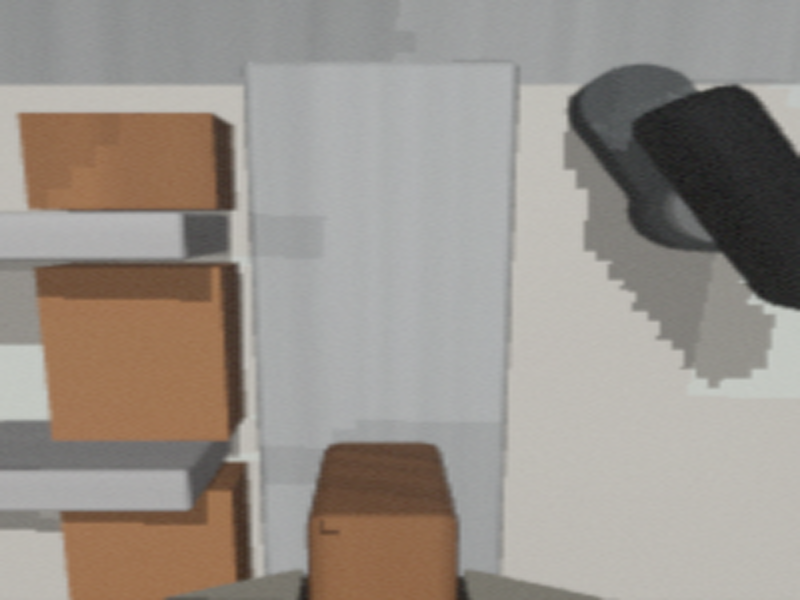

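```bash
python3 - <<'E'
from fr import *
cal=robot.get_calibration('wrist')
Z=lambda x,y:(x/4+180,y/2.4+20)
h=.0498-.0445+.028
for n,u,z in [('bar L end',(247,63),h),('bar L mid',(265,570),h),('plate end',(180,86),.004),('comb end outer top',(212,114),.028),('comb2',(225,438),.028)]:
    print(n,Fi(onz(cal,Z(*u),z)))
E
```

```text
bar L end [71.1 99.2]
bar L mid [71.   1.2]
plate end [60.  99.3]
comb end outer top [66.5 91.2]
comb2 [66.2 28.5]
```

Request:
play_rows:
  moves:
    - [[0.001,-0.001,0,0,-1],[0.0005,-0.001,0,0,-1],[0,-0.001,0,0,-1],[0,-0.001,0,0,-1],[0,-0.001,0,0,-1],[0,-0.001,0,0,-1],[0,0,0,0,-1],[0,0,0,0,-1],[0,0,0,0,-1],[0,0,0,0,-1]]

```text
time: 65.95
tool_pos: [0.5451, -0.2373, 0.0489]
tool_rot: [2.496, 1.566, 0.958]
contact_force: [1.7, 0.5, -2.6]
opening: 0.014
```

```bash
python3 - <<'E'
from fr import *
st();plan(F(.082,-.003,.0485),q[2])
E
```

```text
tilt: tool x axis world [ 0.003   0.0042 -1.    ]
pos [ 0.5451 -0.2373  0.0489] yang 1.91 shift(now axes) [ 0.4  0.  -0.6] mm; turn deg about tool x 0.06 open 0.014 F [ 1.7  0.5 -2.6] t 65.95
 shift if turned first [ 0.4  0.  -0.6]
```

Contact. Press a little more, release, centre, and rise straight up.

Request:
play_rows:
  moves:
    - [[0.0005,-0.001,-0.0004,0,-1],[0.0005,-0.001,0,0,-1],[0,-0.001,0,0,-1],[0,0,0,0,-0.6],[0,0.001,0,0,-0.4],[0,0.001,0,0,-0.4],[0,0,0,0,-0.4],[0,0,0,0,-0.4],[0,0,0,0,-0.4],[0,0,0,0,-0.4]]

```text
time: 66.95
tool_pos: [0.5451, -0.2375, 0.0497]
tool_rot: [1.916, 1.564, 0.378]
contact_force: [0.3, -0.9, -0.6]
opening: 0.0276
```

Request:
play_rows:
  moves:
    - [[-0.015,0,0,0,-0.4],[-0.02,0,0,0,-0.4],[-0.02,0,0,0,-0.4],[-0.04,0,0,0,-0.4],[-0.04,0,0,0,-0.4],[0,0,0,0,-0.4],[0,0,0,0,-0.4],[0,0,0,0,-0.4],[0,0,0,0,-0.4],[0,0,0,0,-0.4]]

```text
time: 67.95
tool_pos: [0.5419, -0.2367, 0.1852]
tool_rot: [-2.921, 1.564, 1.824]
contact_force: [1.5, -0.4, 0.6]
opening: 0.0273
```

```bash
python3 - <<'E'
from fr import *
st();plan(F(.127,-.075,.15),.5+q[2])
snap('wrist','w27.png')
E
```

```text
tilt: tool x axis world [-0.0018  0.007  -1.    ]
pos [ 0.5419 -0.2367  0.1852] yang 1.89 shift(now axes) [34.6 48.2 72.3] mm; turn deg about tool x -28.61 open 0.0273 F [ 1.5 -0.4  0.6] t 67.95
 shift if turned first [35.2  7.7 86.3]
```

View pics/w27.png

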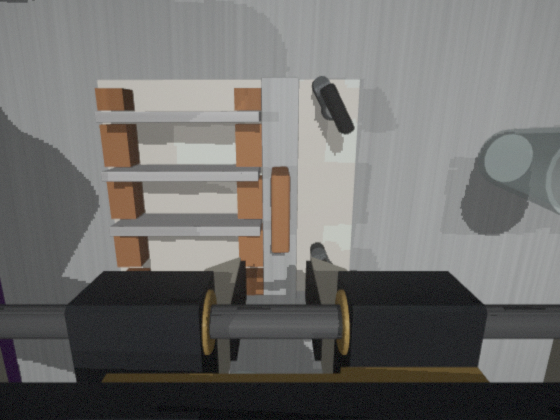

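Flush and staying put (inner edge along column 263). Now cam_a.

Request:
play_rows:
  moves:
    - [[0,0,0,-7.2,-0.4],[0,0,0,-7.2,-0.4],[0,0,0,-7.2,-0.4],[0,0,0,-7.2,-0.4],[0,0.0025,0.026,0,-0.3],[0,0.0025,0.028,0,-0.3],[0.01,0.002,0.028,0,-0.3],[0.01,0,0,0,-0.3],[0,0,0,0,-0.3],[0,0,0,0,-0.3]]

```text
time: 69.0
tool_pos: [0.5894, -0.3018, 0.1551]
tool_rot: [-2.944, 1.55, 2.327]
contact_force: [0.2, 0.3, -0.4]
opening: 0.0321
```

```bash
python3 - <<'E'
from fr import *
st();plan(F(.127,-.075,.1),.5+q[2])
snap('wrist','w28.png')
E
```

```text
tilt: tool x axis world [-0.0145  0.0154 -0.9998]
pos [ 0.5894 -0.3018  0.1551] yang 31.97 shift(now axes) [55.  -0.1  7.3] mm; turn deg about tool x 1.47 open 0.0321 F [ 0.2  0.3 -0.4] t 69.0
 shift if turned first [55.1 -0.1  6.2]
```

View pics/w28.png

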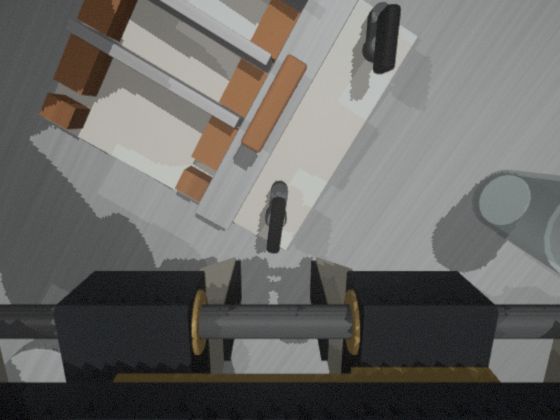

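Request:
play_rows:
  moves:
    - [[0.01,0,0.003,0,-0.5],[0.012,0,0.003,0,-0.5],[0.012,0,0,0,-0.5],[0.012,0,0,0,-0.5],[0.012,0,0,0,-0.5],[0.012,0,0,0,-0.5],[0.012,0,0,0,-0.5],[0.01,0,0,0,-0.5],[0,0,0,0,-0.5],[0,0,0,0,-0.5]]

```text
time: 70.05
tool_pos: [0.5902, -0.3033, 0.0549]
tool_rot: [-2.934, 1.548, 2.338]
contact_force: [-0.6, -0.7, 0.1]
opening: 0.023
```

```bash
python3 - <<'E'
from fr import *
st();plan(F(.127,-.075,.036),.52+q[2])
snap('wrist','w29.png')
E
```

```text
tilt: tool x axis world [-0.016   0.0166 -0.9997]
pos [ 0.5902 -0.3033  0.0549] yang 32.08 shift(now axes) [18.8 -0.1  4.9] mm; turn deg about tool x 0.43 open 0.023 F [-0.6 -0.7  0.1] t 70.05
 shift if turned first [18.9 -0.2  4.4]
```

View pics/w29.png

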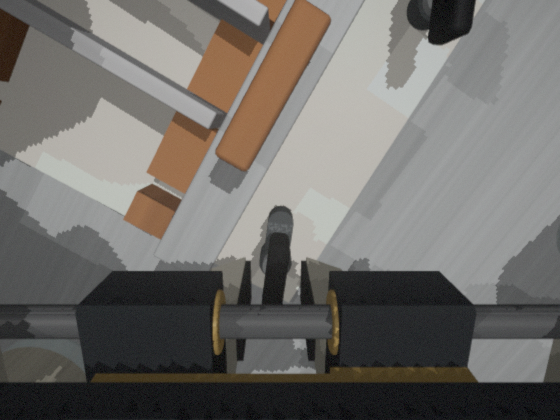

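Request:
play_rows:
  moves:
    - [[0.003,0,0.0025,0.4,-0.5],[0.005,0,0.0025,0,-0.5],[0.005,0,0,0,-0.5],[0.004,0,0,0,-0.5],[0,0,0,0,-0.5],[0,0,0,0,-1],[0,0,0,0,-1],[0,0,0,0,-1],[0,0,0,0,-1],[0,0,0,0,-1]]
  grip_force: 10

```text
time: 71.1
tool_pos: [0.5932, -0.3088, 0.0381]
tool_rot: [-2.914, 1.551, 2.35]
contact_force: [-0.6, 0.0, -1.5]
opening: 0.0101
```

```bash
python3 - <<'E'
from fr import *
st();plan(F(.127,-.075,.036),.52+q[2])
E
```

```text
tilt: tool x axis world [-0.0141  0.0143 -0.9998]
pos [ 0.5932 -0.3088  0.0381] yang 31.62 shift(now axes) [ 2.1  0.1 -1.7] mm; turn deg about tool x -0.03 open 0.0101 F [-0.6  0.  -1.5] t 71.1
 shift if turned first [ 2.1  0.1 -1.7]
```

Request:
play_rows:
  moves:
    - [[0,0,0,-7,-1],[0,0,0,-7,-1],[0,0,0,-7,-1],[0,0,0,-7,-1],[0,0,0,-7,-1],[0,0,0,-7,-1],[0,0,0,-7,-1],[0,0,0,-5,-1],[0,0,0,-3,-1],[0,0,0,0,-1]]

```text
time: 72.1
tool_pos: [0.594, -0.3076, 0.0381]
tool_rot: [2.258, 1.551, 2.275]
contact_force: [-0.0, -1.0, -0.4]
opening: 0.0098
```

```bash
python3 - <<'E'
from fr import *
st();plan(F(.127,-.075,.036),1.571+q[2]); print(robot.observe()['torque'])
E
```

```text
tilt: tool x axis world [-0.0129  0.0152 -0.9998]
pos [ 0.594  -0.3076  0.0381] yang 90.98 shift(now axes) [ 2.2  0.4 -1.5] mm; turn deg about tool x -0.88 open 0.0098 F [-0.  -1.  -0.4] t 72.1
 shift if turned first [ 2.1  0.4 -1.6]
[-0.16447394  0.05854967  0.03315438]
```

Request:
play_rows:
  moves:
    - [[0,0,0,-1,-1],[0,0,0,-0.7,-1],[0,0,0,0,-1],[0,0,0,0,-0.5],[0,0,0,0,-0.5],[0,0,0,0,-0.5],[-0.02,0,0,0,-0.5],[-0.03,0,0,0,-0.5],[-0.04,0,0,0,-0.5],[-0.03,0,0,0,-0.4]]

```text
time: 73.1
tool_pos: [0.5937, -0.3073, 0.1564]
tool_rot: [2.29, 1.54, 2.335]
contact_force: [0.5, -1.2, 0.5]
opening: 0.0264
```

```bash
python3 - <<'E'
from fr import *
st();plan(F(.127,.075,.13),.5+q[2])
snap('wrist','w30.png')
E
```

```text
tilt: tool x axis world [-0.0214  0.0224 -0.9995]
pos [ 0.5937 -0.3073  0.1564] yang 92.56 shift(now axes) [ 29.8 149.5   1.2] mm; turn deg about tool x 62.06 open 0.0264 F [ 0.5 -1.2  0.5] t 73.1
 shift if turned first [  26.4   70.9 -132.4]
```

View pics/w30.png

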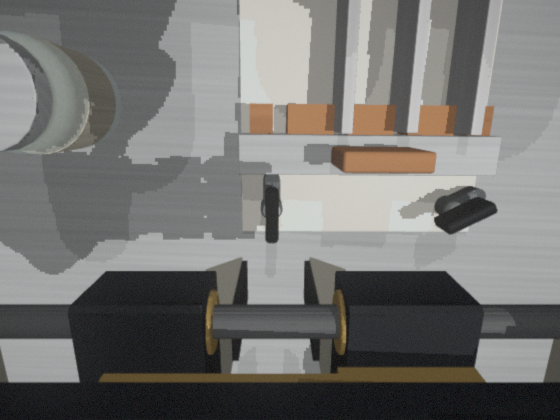

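Request:
play_rows:
  moves:
    - [[0,0.037,0,0,-0.4],[0,0.037,0,0,-0.4],[0,0.037,0,7.8,-0.4],[0,0,0,7.8,-0.4],[0,0,0,7.8,-0.4],[0,0,0,7.8,-0.4],[0,0,0,7.8,-0.4],[0,0,0,7.8,-0.4],[0,0,0,7.8,-0.5],[0,0,0,7,-0.5]]

```text
time: 74.15
tool_pos: [0.592, -0.1931, 0.1674]
tool_rot: [3.026, 1.555, 1.953]
contact_force: [0.9, -0.1, 0.7]
opening: 0.0232
```

```bash
python3 - <<'E'
from fr import *
st();plan(F(.127,.075,.1),.5+q[2])
E
```

```text
tilt: tool x axis world [-0.0057  0.0142 -0.9999]
pos [ 0.592  -0.1931  0.1674] yang 28.54 shift(now axes) [ 67.9  13.1 -32.6] mm; turn deg about tool x -1.96 open 0.0232 F [ 0.9 -0.1  0.7] t 74.15
 shift if turned first [ 67.4  14.4 -33.2]
```

Request:
play_rows:
  moves:
    - [[0,0.007,-0.016,-1,-0.5],[0,0.007,-0.016,0,-0.5],[0.012,0,-0.001,0,-0.5],[0.012,0,0,0,-0.5],[0.012,0,0,0,-0.5],[0,0,0,0,-0.5],[0,0,0,0,-0.5],[0,0,0,0,-0.5],[0,0,0,0,-0.5],[0,0,0,0,-0.5]]

```text
time: 75.15
tool_pos: [0.5872, -0.1532, 0.1277]
tool_rot: [3.048, 1.554, 2.003]
contact_force: [-0.7, -0.5, -0.4]
opening: 0.0227
```

```bash
python3 - <<'E'
from fr import *
st();plan(F(.127,.075,.036),.5+q[2])
snap('wrist','w31.png')
E
```

```text
tilt: tool x axis world [-0.0069  0.0149 -0.9999]
pos [ 0.5872 -0.1532  0.1277] yang 30.14 shift(now axes) [91.7 -1.9  5.2] mm; turn deg about tool x -0.36 open 0.0227 F [-0.7 -0.5 -0.4] t 75.15
 shift if turned first [91.7 -1.8  3.7]
```

View pics/w31.png

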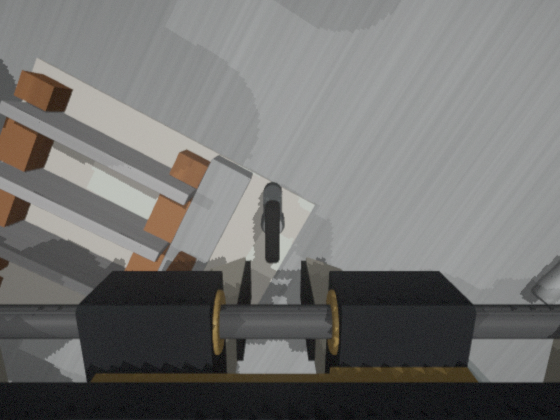

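Fin b is aligned (column 272). Descend with the corrections.

Request:
play_rows:
  moves:
    - [[0.01,-0.001,0.0025,0,-0.5],[0.01,-0.0009,0.0025,0,-0.5],[0.01,0,0,0,-0.5],[0.01,0,0,0,-0.5],[0.01,0,0,0,-0.5],[0.01,0,0,0,-0.5],[0.006,0,0,0,-0.5],[0,0,0,0,-0.5],[0,0,0,0,-0.5],[0,0,0,0,-0.5]]

```text
time: 76.2
tool_pos: [0.5872, -0.1579, 0.0548]
tool_rot: [3.105, 1.553, 2.06]
contact_force: [-0.4, -0.7, 0.0]
opening: 0.0226
```

```bash
python3 - <<'E'
from fr import *
st();plan(F(.127,.075,.036),.5+q[2])
E
```

```text
tilt: tool x axis world [-0.0082  0.0155 -0.9998]
pos [ 0.5872 -0.1579  0.0548] yang 30.13 shift(now axes) [18.8  0.6  0. ] mm; turn deg about tool x -0.37 open 0.0226 F [-0.4 -0.7  0. ] t 76.2
 shift if turned first [18.8  0.6 -0.3]
```

Request:
play_rows:
  moves:
    - [[0.005,0.0005,0,0,-0.5],[0.006,0,0,0,-0.5],[0.006,0,0,0,-0.5],[0,0,0,0,-0.5],[0,0,0,0,-1],[0,0,0,0,-1],[0,0,0,0,-1],[0,0,0,0,-1],[0,0,0,0,-1],[0,0,0,0,-1]]

```text
time: 77.2
tool_pos: [0.5874, -0.1579, 0.0373]
tool_rot: [3.101, 1.554, 2.055]
contact_force: [-0.5, -0.2, -0.7]
opening: 0.0102
```

```bash
python3 - <<'E'
from fr import *
st();plan(F(.127,.075,.036),1.571+q[2])
E
```

```text
tilt: tool x axis world [-0.0077  0.0145 -0.9999]
pos [ 0.5874 -0.1579  0.0373] yang 30.12 shift(now axes) [ 1.3  0.4 -0.4] mm; turn deg about tool x -61.74 open 0.0102 F [-0.5 -0.2 -0.7] t 77.2
 shift if turned first [1.3 0.6 0.1]
```

Request:
play_rows:
  moves:
    - [[0,0,0,-7,-1],[0,0,0,-7,-1],[0,0,0,-7,-1],[0,0,0,-7,-1],[0,0,0,-7,-1],[0,0,0,-7,-1],[0,0,0,-7,-1],[0,0,0,-7,-1],[0,0,0,-4,-1],[0,0,0,0,-1]]

```text
time: 78.2
tool_pos: [0.5875, -0.1576, 0.0373]
tool_rot: [2.008, 1.554, 2.052]
contact_force: [-0.9, -0.6, -0.5]
opening: 0.0099
```

```bash
python3 - <<'E'
from fr import *
st();plan(F(.127,.075,.036),1.571+q[2])
E
```

```text
tilt: tool x axis world [-0.0077  0.0147 -0.9999]
pos [ 0.5875 -0.1576  0.0373] yang 92.52 shift(now axes) [1.3 0.3 0. ] mm; turn deg about tool x 0.65 open 0.0099 F [-0.9 -0.6 -0.5] t 78.2
 shift if turned first [1.3 0.4 0. ]
```

Request:
play_rows:
  moves:
    - [[0,0,0,0,-0.5],[0,0,0,0,-0.5],[0,0,0,0,-0.5],[-0.02,0,0,0,-0.5],[-0.03,0,0,0,-0.5],[-0.04,0,0,0,-0.4],[-0.04,0,0,0,0],[-0.04,-0.03,0,0,0],[-0.03,-0.03,0,0,0],[0,-0.02,0,0,0]]

```text
time: 79.2
tool_pos: [0.5928, -0.2385, 0.2435]
tool_rot: [1.949, 1.554, 1.989]
contact_force: [-0.3, 0.1, -0.2]
opening: 0.0456
```

```bash
python3 - <<'E'
from fr import *
st();plan([.58,-.235,.25],np.pi/2+q[2])
snap('wrist','w32.png');snap('top','top4.png');snap('scene','scene4.png')
im=cv2.imread('pics/w32.png'); cv2.imwrite('pics/w32c.png',cv2.resize(im[0:270,140:410],None,fx=2.9,fy=2.2,interpolation=cv2.INTER_CUBIC))
E
```

```text
tilt: tool x axis world [-0.0069  0.0155 -0.9999]
pos [ 0.5928 -0.2385  0.2435] yang 92.25 shift(now axes) [ -6.4   4.1 -12.7] mm; turn deg about tool x 0.4 open 0.0456 F [-0.3  0.1 -0.2] t 79.2
 shift if turned first [ -6.5   3.9 -12.7]
```

View pics/w32c.png

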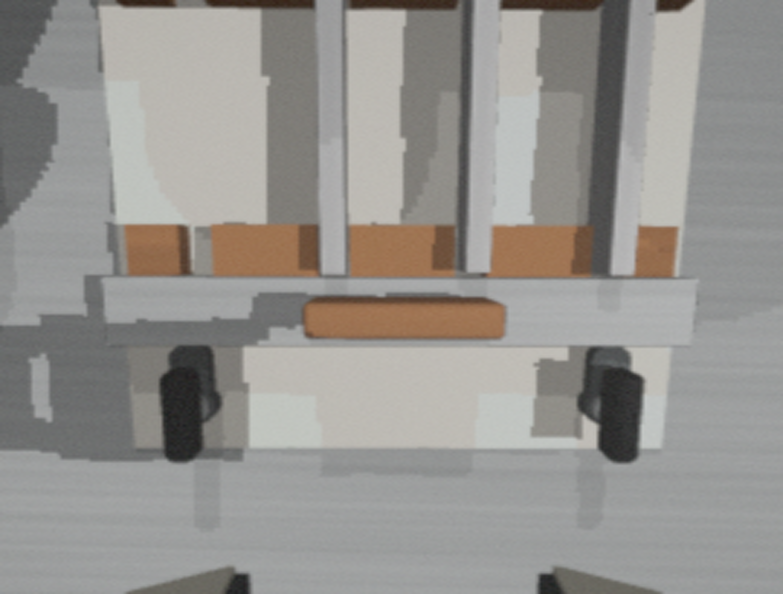

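View pics/scene4.png

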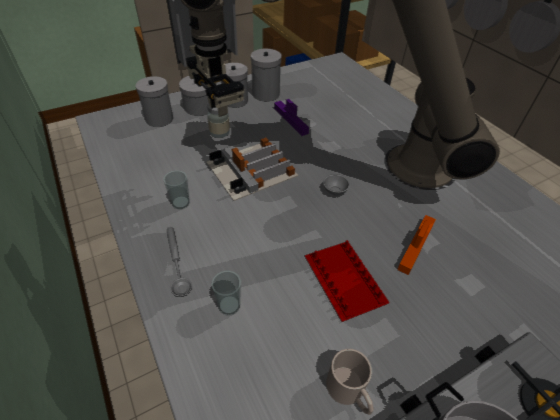

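View pics/top4.png

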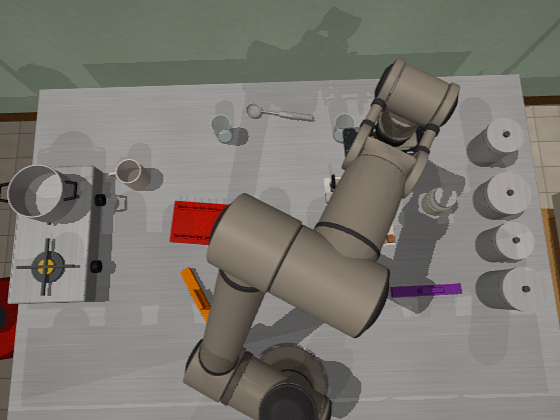

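```bash
python3 - <<'E'
from fr import *
cal=robot.get_calibration('wrist')
Z=lambda x,y:(x/2.9+140,y/2.2)
for n,u,z in [('inL',(104,278),.032),('inR',(696,281),.032),('outL',(107,347),.032),('outR',(692,347),.032),('comb edge L in',(126,226),.028),('comb R in',(678,226),.028),
 ('finA far',(181,455),.052),('finA near',(182,372),.052),('finB far',(619,455),.052),('finB near',(622,372),.052)]:
    print(n,Fi(onz(cal,Z(*u),z)))
for y in (-.023,.023,.069):
    print('div end top at z=.049 expected px zoom',[(proj(cal,F(.063,y,.049))-[140,0])*[2.9,2.2]])
E
```

```text
inL [ 64.3 -95. ]
inR [ 64.7 100.1]
outL [ 93.8 -96. ]
outR [ 93.4 101. ]
comb edge L in [ 42.7 -87.4]
comb R in [41.7 93.5]
finA far [138. -70.]
finA near [102. -68.]
finB far [138.1  74.4]
finB near [101.8  73.2]
div end top at z=.049 expected px zoom [array([321.92763679, 276.73640663])]
div end top at z=.049 expected px zoom [array([468.47902819, 277.20549683])]
div end top at z=.049 expected px zoom [array([614.1760743 , 277.67185239])]
```

All checks agree. Handing in.

```bash
python3 - <<'E'
from h import *
print(robot.hand_in()); print(robot.observe()['time'])
E
```

```text
the job is handed in; nothing more can be done
None
the job is handed in; nothing more can be done
```

The frame is set and the job is handed in, at about 79 s of the 210 s. Handing in gave no verdict.

**What I did**
- I swung cam_b clear first (about 1.3 to 0.5 rad). Cam_a stood at about 0.5 rad, so it was not in the way.
- I moved the three dividers present into slots 1, 2 and 3. The rack is now empty.
- I laid the straightedge against the open face. As the gripper lifted away, I found it shifted by about 15 mm out and 25 mm along. I took this for the announced knock, because the shift was opposite to the gripper's own motion. I gripped it again, re-centred it and pressed it flush.
- Only then did I turn both cams to their stops.

**Last checks** (wrist camera, with the arm raised clear)
- **Straightedge:** flush, with its two ends within about 0.4 mm of each other against the face. It is centred to about 0.5 mm relative to the combs.
- **Cams:** both fins point square at the face. The tool yaw when each was released corresponds to about 1.57–1.58 rad.
- **Dividers:** upright and down. I judged this from the images and the release height, not from a separate height measurement.
- **Rest of the counter:** the mug, tumblers, jar and look-alikes appear unmoved in the scene and top pictures. I compared these by eye only.

**What disagreed**
- The last wrist picture showed a uniform bias of about 3 mm from my frame fit. The combs and the straightedge shifted alike, so I relied on the relative distances.
- An early two-view check put the divider tops at 41–46 mm, against 51 mm from the text. The two viewpoints were too close together for a reliable height.

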